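# Put the pin-fitting bench right: swap tins and fixtures, full tin from empty by heft

## Robot

A 6-joint arm with a two-finger parallel gripper is mounted at the origin on the work surface. World frame = base frame: x ahead of the robot, y to its left, z up, the work surface at z = 0. Lengths are in m, angles in degrees, forces in N, time in s.
With the tool pointing down it reaches from about 0.4 to 0.825 m from the base axis. Payload 7 kg.
Tool frame: the origin (TCP) lies at the very end of the fingers, on their centre line; the grasp point (between the pads) lies 19 mm behind it (ctrl.tcp_to_grasp is the distance from the TCP to the grasp point, in m); z points along the fingers, x is the direction in which the jaws open and shut, and the axes are right-handed (so a half turn about z gives the same grasp; the last joint's range is limited). The gripper opens to 88 mm and grips with 3 to 60 N. Pads are 19 mm wide; open, the fingers measure 130 mm over their backs; the gripper's body (78 mm by 193 mm) begins 47 mm behind the grasp point.
Start: joints at [82.741, 20.546, 0.682, 0, -70.136, -16.507], TCP at [0.272, 0.618, 0.227] pointing down, gripper open.
Joint ranges: [-176.03, 176.03], [-82.01, 121.73], [-58.28, 71.71], [-173.87, 95.51], [-174.79, -0.11], [-173.66, 173.66]. Speed limits (degrees/s): [136.94, 136.94, 172.46, 180, 180, 180].

## Interface

Orientations are given as [roll, pitch, yaw] about the fixed x, y, z axes, in that order (R = Rz(yaw) Ry(pitch) Rx(roll)).
In Python, from plant import sensors, vision, ticket, ctrl gives the robot as it stands. The module is installed in compiled form; this text tells all that it offers.
- The arm moves only by the tool drive_tool, never from a script. Its argument "moves" is a list of rows, each a list of 6 numbers: the shift along the tool's x, y, z in units of 0.15 m (1.0 is 0.15 m), then the turn, a rotation vector about the tool's x, y, z in units of 60 degrees (1.0 is 60 degrees). In form: [[dx, dy, dz, rx, ry, rz], ...]. A call has 1 to 8 rows; each row is the pose to reach, as a shift and turn from the pose measured when the call began, along the tool's axes at that moment; what a row does not reach only later rows make up. A row lasts 1/10 s, in which the tool goes at most 50 mm and 8.59 degrees, less where a joint would pass 70% of its speed; a pose out of reach is approached as far as the arm can. A call with a number of a shift or a turn outside -1 to 1 is refused whole. A call with a gripper value outside its range is refused whole. "fingers" is the opening, from -1 (shut) to 1 (fully open), set as the call begins (left out, the last holds). The fingers move at their own pace and stop on an object; the grip force is fixed at half the most. Time passes only in rows, so rows that repeat a pose let the fingers close. It gives the time, the measured TCP pose, the force and the opening at its end, in the units of the state.
- sensors.get_obs(): the state, without advancing time (a new reading comes with each control period).
- vision.snapshot(name): name is "side" or "top"; returns a dict with "pixels" (384x512x3 uint8, red, green, blue), "fx", "fy", "cx", "cy" (pixels), "R" (3x3) and "t" (3): a world point X has camera coordinates R X + t. Camera axes: x right, y down, z forward; pixel columns grow to the right and rows downward; lengths in m; the calibration is good to about 2 mm. A picture is of the moment at which its call begins. There is no depth.
- ticket.close_job(): hands the job in, once; it reports no verdict.
The state is a dict: "clock": time; "joint_pos": joint angles; "qvel": joint speeds; "tau": joint torques, N m; "tool_pos": TCP position; "orientation": TCP orientation; "force": force on the tool from outside, world axes, zero at the start; "moment": the same for the moment, N m; "opening": finger opening in m.
Only numpy, scipy, OpenCV 4.12 (cv2) and the standard library are available. Lean on these libraries where they do the work, as an engineer would, in place of code of your own. Each camera call takes 0.05 s, during which the arm holds its last target.

## Task

The last shift left the two closed pin tins on the stands of the link box and the strap block, and those two on the stands of the tins: put all four right, parking things on the bare work pad as you need to, for no stand has room for two. The slotted strap block belongs on the screwed-down steel plate and the link box in the oblong steel tray, each lying lengthwise along it; of the two look-alike tins, which you must tell apart by their heft, the full heavy one belongs in the round dish and the nearly empty light one in the square perforated refill tray. Centre each thing on its stand, keep it upright, set it down rather than drop it, let go of it, and do not knock the oil bottle.

Things in the scene. Friction and masses are not known exactly. Their poses are not given: they have to be found in the camera images.
- tin_a: A closed round pin tin of bare tinplate with a slip lid: 58 mm across the lid (55 mm across the body), 50 mm high, stiff and safe to grip. Its twin looks just the same; one of the two is full of steel pins (0.30 to 0.39 kg in all), the other nearly empty (about 0.09 kg), and which is which differs from start to start and shows only in the weight when lifted. Origin: centre of its underside; z up. Starts on the link tray or the block plate.
- tin_b: A closed round pin tin of bare tinplate with a slip lid: 58 mm across the lid (55 mm across the body), 50 mm high, stiff and safe to grip. Its twin looks just the same; one of the two is full of steel pins (0.30 to 0.39 kg in all), the other nearly empty (about 0.09 kg), and which is which differs from start to start and shows only in the weight when lifted. Origin: centre of its underside; z up. Starts on the link tray or the block plate.
- link_box: Closed rectangular box of clear plastic with a pale-edged flat lid, dark strap links showing inside: 70 mm long (its x), 50 mm wide (its y), 44 mm high, 0.08 to 0.17 kg. Lid and box are one piece. Origin: centre of its underside; z up. Starts in the round dish or the refill tray.
- strap_block: Grey plastic strap-holding block: 76 mm long (its x), 40 mm wide (its y), 44 mm high, 0.12 to 0.20 kg, with two slots 6 and 13 mm wide and 26 mm deep running its full length in the top; the long side faces are flat and stiff (grip across the 40 mm). Origin: centre of its underside; z up. Starts in the round dish or the refill tray.
- work_dish: Stand for the full tin: round shallow aluminium dish, 110 mm across outside, 102 mm inside, rim top 10 mm above the bench. Its floor is 4 mm above the bench. Origin: the centre of its underside, at bench level; z up. Fixed to the bench, at a different spot and turn each time.
- refill_tray: Stand for the nearly empty tin: square shallow white plastic tray with a perforated floor (rows of round holes), 116 mm square outside, 108 mm inside, rim top 10 mm above the bench. Its floor is 4 mm above the bench. Origin: the centre of its underside, at bench level; z up. Fixed to the bench, at a different spot and turn each time.
- link_tray: Stand for the link box: oblong shallow bright steel tray, 124 mm long (its x) by 92 mm wide (its y) outside, 118 by 86 mm inside, rim top 10 mm above the bench. Its floor is 4 mm above the bench. Origin: the centre of its underside, at bench level; z up. Fixed to the bench, at a different spot and turn each time.
- block_plate: Stand for the strap block: flat dark steel plate, 112 mm long (its x) by 86 mm wide (its y), 4 mm thick, no rim, held by four cap screws near its corners (49 mm and 36 mm from the centre along x and y) whose heads rise to 9 mm above the bench. Its floor is 4 mm above the bench. Origin: the centre of its underside, at bench level; z up. Fixed to the bench, at a different spot and turn each time.
- work_pad: The work pad: flat dark rubber pad with thin grey lines, 122 mm (its x) by 110 mm (its y), 4 mm thick, no rim; bare at the start and the one place to park a thing on the way. Its floor is 4 mm above the bench. Origin: the centre of its underside, at bench level; z up. Fixed to the bench, at a different spot and turn each time.
- oil_bottle: Bystander: small white upright oil bottle with black cap, 34 mm across, 85 mm high, standing on the bench near the middle of the row farthest from the robot. Origin: centre of its underside; z up. Not to be knocked. Other small things (a tape roll, a loupe, tweezers, a punch; all under 35 mm high) lie between the stands; nothing stands within 75 mm of a stand's centre.
There are look-alikes about, which are no part of the job. What is shaped like the tin_b but orange or yellow is not meant.

How it is judged (in metres and radians):
At the end, for the whole second after the job is handed in: Block on the steel plate, link box in the oblong tray (long sides within 0.25 rad), full tin in the round dish, light tin in the refill tray; each upright on its stand's floor, within 15 mm of its centre, released and at rest (((horizontal distance between tin_a and work_dish below 0.015 m and z of tin_a in the frame of work_dish below 0.008 m and angle between each of tin_a, tin_b's own z axis and vertical below 0.08 rad and linear speed of each of tin_a, tin_b below 0.02 m/s and contact force between tin_a and work_dish above 2 N and horizontal distance between tin_b and refill_tray below 0.015 m and z of tin_b in the frame of refill_tray below 0.008 m and contact force between tin_b and refill_tray below 2 N) or (horizontal distance between tin_b and work_dish below 0.015 m and z of tin_b in the frame of work_dish below 0.008 m and angle between each of tin_b, tin_a's own z axis and vertical below 0.08 rad and linear speed of each of tin_b, tin_a below 0.02 m/s and contact force between tin_b and work_dish above 2 N and horizontal distance between tin_a and refill_tray below 0.015 m and z of tin_a in the frame of refill_tray below 0.008 m and contact force between tin_a and refill_tray below 2 N)) and horizontal distance between link_box and link_tray below 0.015 m and z of link_box in the frame of link_tray below 0.008 m and angle between each of link_box, strap_block's own z axis and vertical below 0.08 rad and linear speed of each of link_box, strap_block below 0.02 m/s and angle between the x axis of link_box and the x axis of link_tray, either way round below 0.25 rad and horizontal distance between strap_block and block_plate below 0.015 m and z of strap_block in the frame of block_plate below 0.008 m and angle between the x axis of strap_block and the x axis of block_plate, either way round below 0.25 rad); the robot touches nothing.
It fails at once if one of the four things is let go in the air (more than about 3 cm above its stand) or thrown ((height (world z) of tin_a above 0.03 m and contact force between the fingers and tin_a below 0.05 N and linear speed of tin_a above 0.25 m/s) or (height (world z) of tin_b above 0.03 m and contact force between the fingers and tin_b below 0.05 N and linear speed of tin_b above 0.25 m/s) or (height (world z) of link_box above 0.03 m and contact force between the fingers and link_box below 0.05 N and linear speed of link_box above 0.25 m/s) or (height (world z) of strap_block above 0.03 m and contact force between the fingers and strap_block below 0.05 N and linear speed of strap_block above 0.25 m/s)).
It fails at once if one of the four things is tipped over (leans more than 35 degrees) (angle between any of tin_a, tin_b, link_box, strap_block's own z axis and vertical above 0.6 rad).
It fails at once if the oil bottle is knocked (moved more than 25 mm or leaning more than 25 degrees) (distance of oil_bottle from where it was at the start of the episode above 0.025 m or angle between oil_bottle's own z axis and vertical above 0.44 rad).
It also fails if it takes over 136 s, if anything falls off the work surface, if the arm or the gripper's body presses on something with over 40 N, if the wrist force passes 120 N, or if a joint passes its speed limit or range.

## Working session

There is one attempt and no reset: what is moved stays moved. The work goes in short steps, Python scripts to look and compute and a tool call to move; the robot and the scene stay as the last step left them, time stands still between calls to the robot, and variables do not carry over. Pictures are saved under pics/ and viewed, and the job is handed in when it is done.

Besides the shell and the picture viewer there is one more tool, called after "Call:" as name(argument=value, ...) on one line, values as JSON. drive_tool: Moves the arm, as the interface text tells. Shifts and turns lie within -1 to 1; 1 stands for 0.15 m of shift or 60 degrees of turn. Its arguments: {"type":"object","properties":{"moves":{"type":"array"},"fingers":{"type":"number"}},"required":["moves"]}

```bash
mkdir -p pics; ls; cat > h.py <<'E'
import numpy as np, cv2
from plant import sensors, vision, ticket, ctrl
def snap(n,f):
    s=vision.snapshot(n); im=cv2.cvtColor(s["pixels"],cv2.COLOR_RGB2BGR); cv2.imwrite(f"pics/{f}.png",im)
    np.savez(f"pics/{f}.npz",im=im,**{k:s[k] for k in("fx","fy","cx","cy","R","t")}); return s
def load(f): return dict(np.load(f"pics/{f}.npz"))
def px2w(s,u,v,z):
    R=np.array(s["R"]);t=np.array(s["t"]);d=R.T@np.array([(u-s["cx"])/s["fx"],(v-s["cy"])/s["fy"],1]);c=-R.T@t
    return c+d*(z-c[2])/d[2]
def w2px(s,X):
    c=np.array(s["R"])@np.array(X)+np.array(s["t"]); return np.array([s["fx"]*c[0]/c[2]+s["cx"],s["fy"]*c[1]/c[2]+s["cy"]])
def crop(f,u0,v0,u1,v1,k,out):
    im=load(f)["im"][v0:v1,u0:u1]; cv2.imwrite(f"pics/{out}.png",cv2.resize(im,None,fx=k,fy=k,interpolation=cv2.INTER_CUBIC))
E
python3 - <<'E'
from h import *
for n in("top","side"):
    s=snap(n,n+"0"); print(n,s["fx"],s["cx"],s["cy"],np.round(s["R"],3).tolist(),np.round(-np.array(s["R"]).T@s["t"],3))
    crop(n+"0",0,0,512,384,1.5625,n+"0b")
print(sensors.get_obs(), ctrl.tcp_to_grasp)
E
```

```text
pics
top 479.79174710917283 254.99581692138597 193.61472185004564 [[-0.016, -1.0, -0.001], [-0.976, 0.016, -0.217], [0.217, -0.002, -0.976]] [ 0.308 -0.018  1.12 ]
side 359.2909106517454 257.17022209486566 188.57532083146467 [[0.973, -0.232, -0.02], [-0.179, -0.692, -0.7], [0.149, 0.684, -0.714]] [ 0.4   -0.677  0.708]
{'clock': 0.1, 'joint_pos': array([ 8.27402255e+01,  2.05861059e+01,  6.42576543e-01, -1.69579232e-02,
       -7.01377030e+01, -1.65083985e+01]), 'qvel': array([ 0.00907013, -0.08856404,  0.12955873,  0.10899443,  0.09459702,
       -0.03802548]), 'tau': array([-1.25321283e-03, -5.84164882e+01,  2.93748540e+01,  7.01544330e+00,
        1.01575674e-02, -5.06521997e-05]), 'tool_pos': array([0.27188964, 0.61736456, 0.22575967]), 'orientation': array([-1.79992201e+02, -8.24142683e-02, -1.13773952e+02]), 'force': array([ 0.28184013,  0.52625722, -0.38245196]), 'moment': array([-0.03560436,  0.00957472, -0.01115212]), 'opening': 0.08745524304137904} 0.0188
```

View pics/top0b.png

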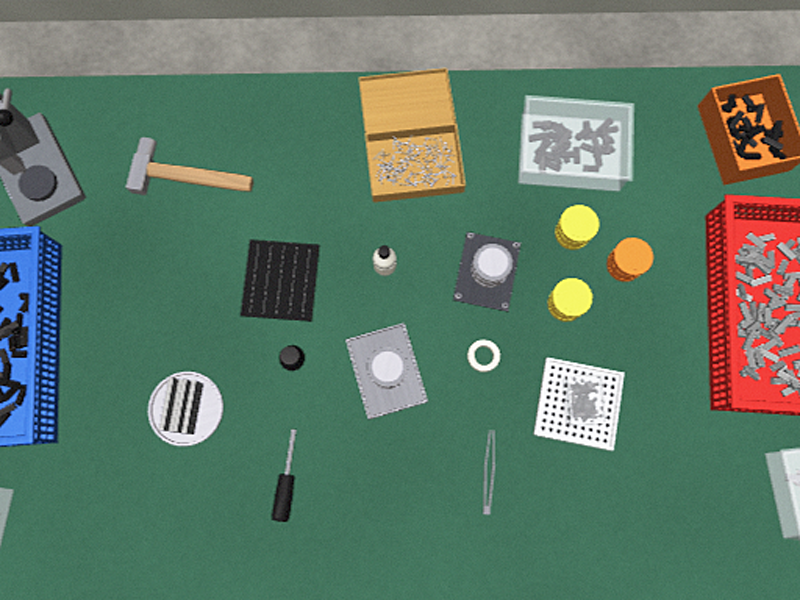

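View pics/side0b.png

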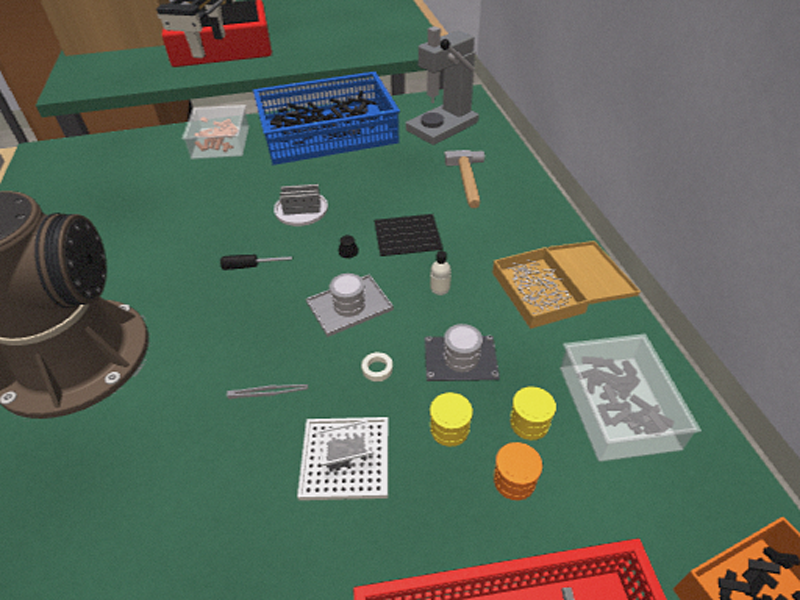

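The top view shows the block in the dish (185,408), the pad (280,280), a tin on the oblong tray (387,370), a tin on the plate (490,262), the link box in the refill tray (582,402) and the oil bottle (385,262). These are pixels of the 1.56x picture. I'll enlarge next.

```bash
python3 - <<'E'
from h import *
crop("top0",90,145,340,290,3.2,"c1")
crop("top0",210,140,410,295,3.8,"c2")
crop("side0",160,110,320,210,5,"c3")
crop("side0",180,200,330,325,4.8,"c4")
E
```

```text
(no output)
```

View pics/c1.png

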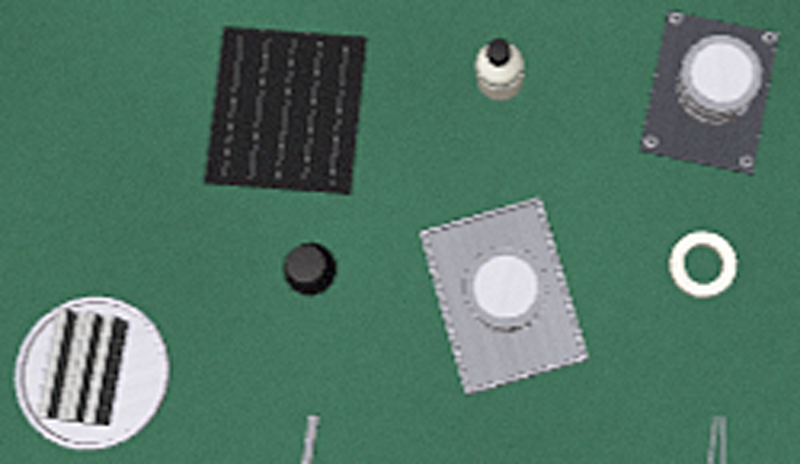

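View pics/c2.png

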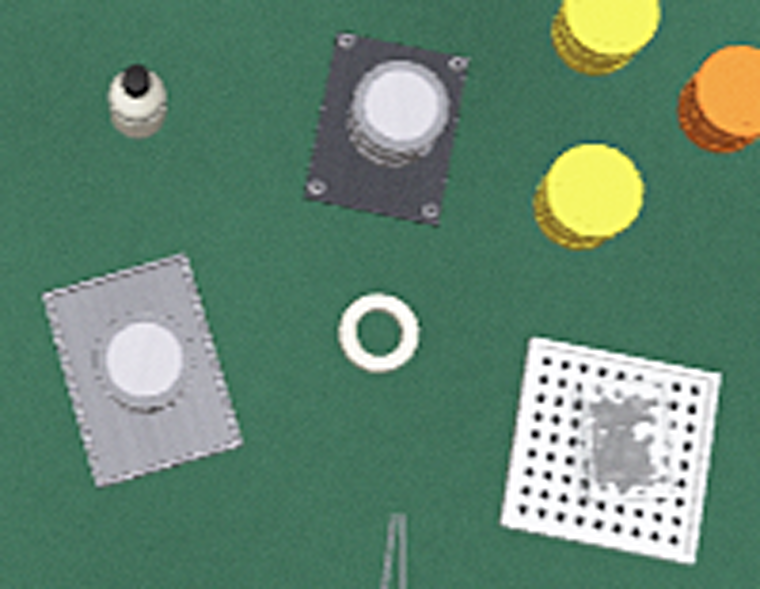

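View pics/c3.png

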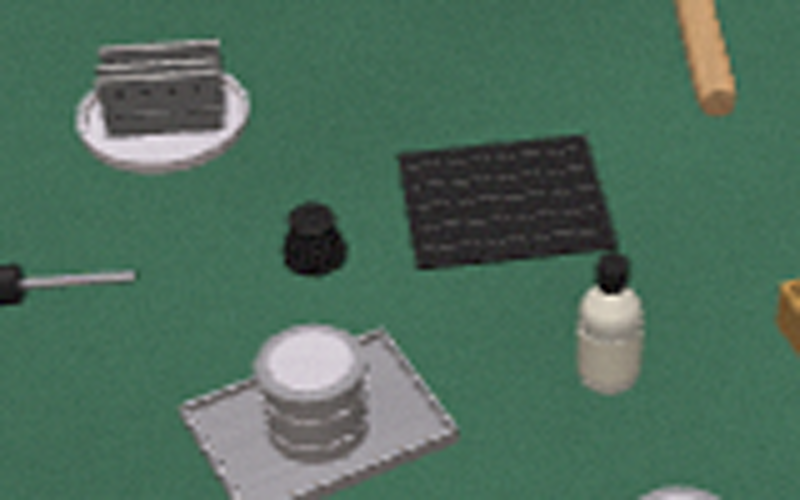

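View pics/c4.png

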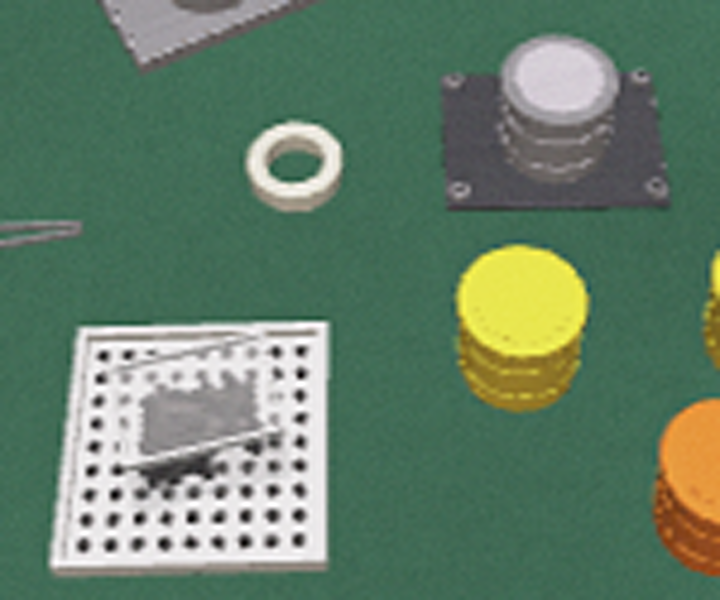

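```bash
python3 - <<'E'
from h import *
crop("top0",90,233,148,290,10,"d1")
crop("top0",335,225,405,292,9,"d2")
s=load("top0")
def P(c,pts,z):
    o=dict(c1=(90,145,3.2),c2=(210,140,3.8))[c]
    return np.array([px2w(s,o[0]+u/o[2],o[1]+v/o[2],z)[:2] for u,v in pts])
def quad(n,p):
    c=p.mean(0); e=[p[(i+1)%4]-p[i] for i in range(4)]
    print(n,c.round(4),"len",np.round([np.hypot(*x) for x in e],3),"ang",np.round([np.degrees(np.arctan2(x[1],x[0]))%180 for x in e],1))
quad("tray",P("c2",[(44,296),(184,255),(242,442),(98,486)],.01))
quad("plate",P("c2",[(346,41),(459,62),(430,211),(316,187)],.009))
quad("refill",P("c2",[(530,338),(720,374),(693,563),(501,523)],.01))
quad("pad",P("c1",[(223,27),(366,37),(351,193),(206,184)],.004))
print("dish",P("c1",[(92,371.5),(15,371),(169,371)],.01))
print("tin tray",P("c2",[(144,359)],.054),"tin plate",P("c2",[(402,104)],.054),"bottle",P("c2",[(136,80)],.085))
print("loupe",P("c1",[(307,265)],.03))
E
```

```text
tray [ 0.4512 -0.0013] len [0.09  0.121 0.091 0.121] ang [105.7  15.9 105.9  15.5]
plate [ 0.6032 -0.1583] len [0.073 0.099 0.072 0.098] ang [ 78.  166.6  76.8 166.8]
refill [ 0.398  -0.2847] len [0.117 0.116 0.116 0.114] ang [ 78.2 167.3  77.4 167.9]
pad [0.594  0.1596] len [0.109 0.121 0.108 0.122] ang [ 84.9 175.1  85.4 175.6]
dish [[0.40043369 0.29494315]
 [0.40169467 0.35029744]
 [0.39988713 0.23962799]]
tin tray [[ 0.45116761 -0.00333678]] tin plate [[ 0.60399599 -0.16174313]] bottle [[ 0.61267087 -0.00120306]]
loupe [[0.47206679 0.13874854]]
```

View pics/d1.png

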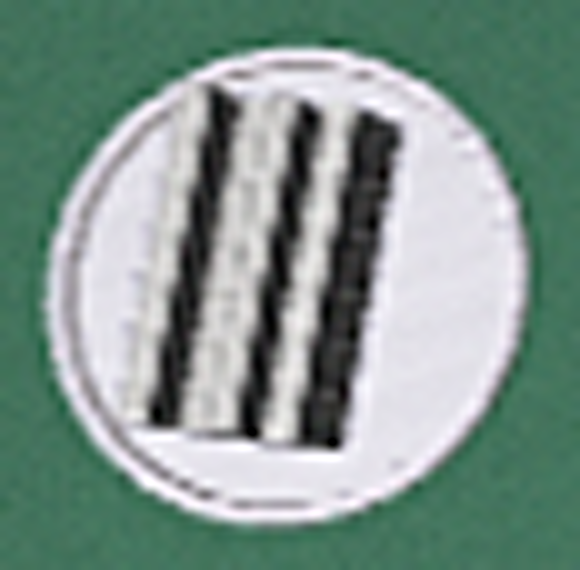

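View pics/d2.png

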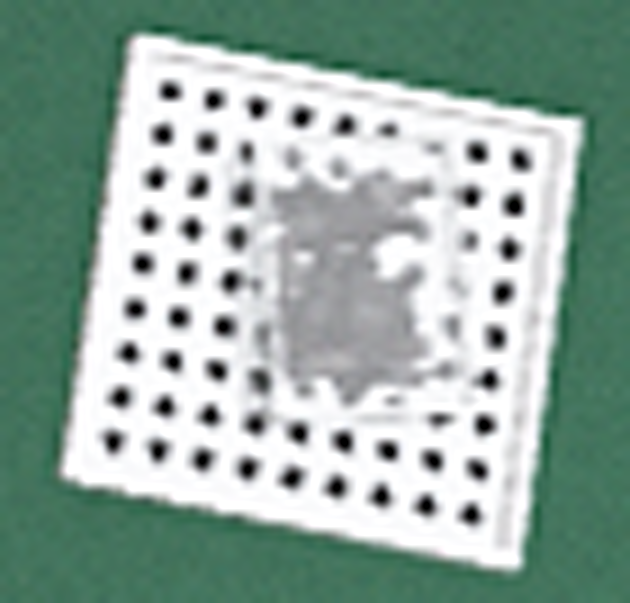

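```bash
python3 - <<'E'
from h import *
s=load("top0")
p=np.array([px2w(s,90+u/10,233+v/10,.048)[:2] for u,v in [(182,82),(358,103),(300,442),(125,425)]])
e=np.roll(p,-1,0)-p
print("block",p.mean(0),np.hypot(*e.T),np.degrees(np.arctan2(e[:,1],e[:,0]))%180)
ss=load("side0")
for z in(.048,.004):
  p=np.array([px2w(ss,180+u/4.8,200+v/4.8,z)[:2] for u,v in [(118,368),(265,335),(280,428),(125,468)]])
  e=np.roll(p,-1,0)-p
  print("box",p.mean(0),np.hypot(*e.T),np.degrees(np.arctan2(e[:,1],e[:,0]))%180)
# side cross check of tins (c3: 160,110 k5), (c4)
print(px2w(ss,160+309/5,110+360/5,.054),px2w(ss,180+559/4.8,200+77/4.8,.054))
crop("side0",190,260,270,325,10,"d3")
im=load("top0")["im"][225:292,335:405]
im=cv2.resize(im,None,fx=11,fy=9*11/9,interpolation=cv2.INTER_CUBIC).astype(float)
im=np.clip((im-150)*2.4,0,255).astype(np.uint8); cv2.imwrite("pics/d4.png",im[:,:800])
E
```

```text
block [0.40168184 0.29465618] [0.03999692 0.07529671 0.03902142 0.0762148 ] [ 82.2976251  172.64752477  83.62772199 173.38462894]
box [ 0.40283104 -0.28969285] [0.06502937 0.04572657 0.06601991 0.04750182] [ 0.50684889 86.98978087  1.99214071 85.95052697]
box [ 0.40302591 -0.26389369] [0.06936448 0.04877488 0.07042106 0.05066848] [ 0.50684889 86.98978087  1.99214071 85.95052697]
[ 0.45236152 -0.00387914  0.054     ] [ 0.60486639 -0.16197779  0.054     ]
```

View pics/d3.png

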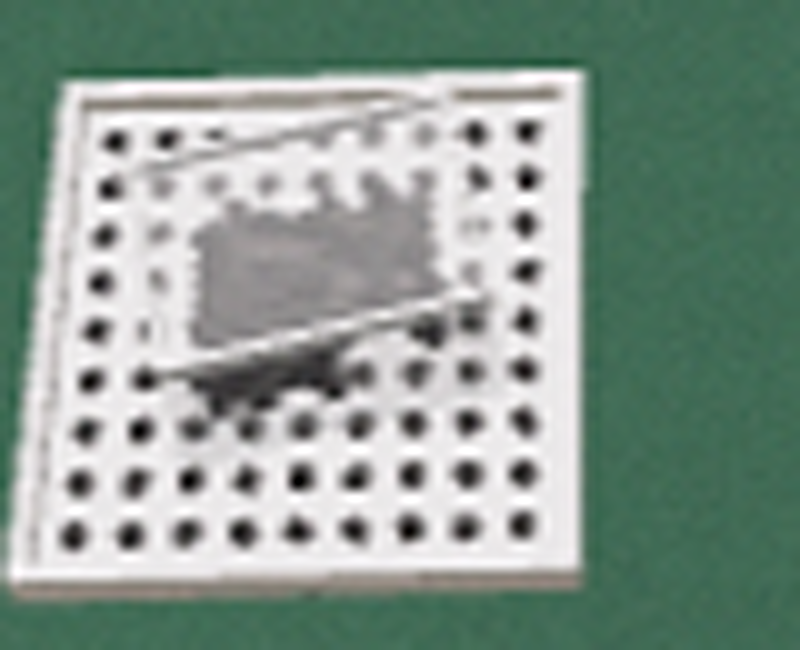

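View pics/d4.png

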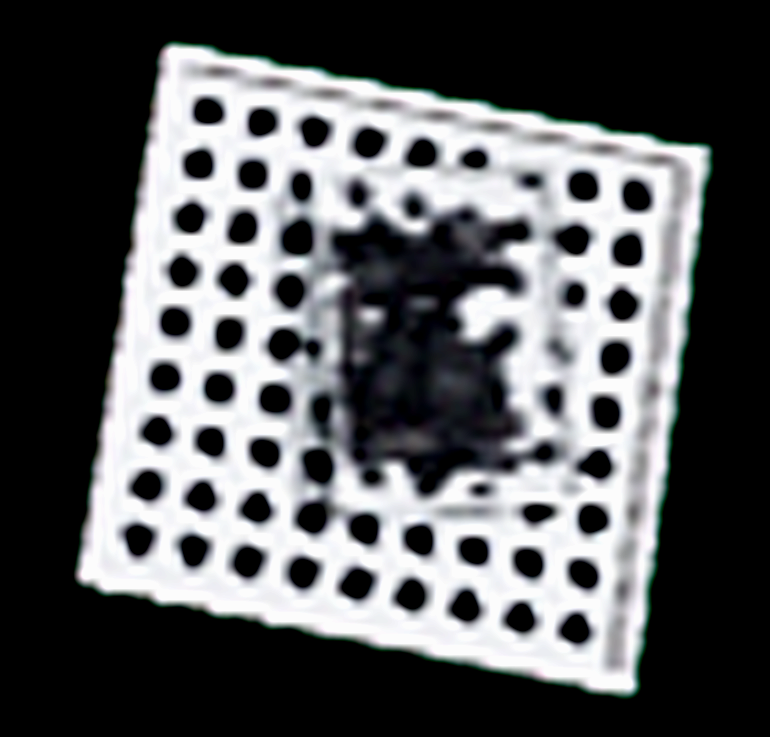

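```bash
cat > go.py <<'E'
import sys; from h import *
from scipy.spatial.transform import Rotation as Ro
# go.py x y z yaw : units deltas from current pose
x,y,z,yaw=map(float,sys.argv[1:5]); o=sensors.get_obs(); R=Ro.from_euler("xyz",o["orientation"],degrees=True)
d=R.inv().apply(np.array([x,y,z])-o["tool_pos"])/.15
r=(R.inv()*Ro.from_euler("xyz",[180,0,yaw],degrees=True)).as_rotvec(degrees=True)/60
print("t",round(o["clock"],2),"pos",o["tool_pos"].round(4),"yaw",o["orientation"].round(1),"F",o["force"].round(2),"op",round(o["opening"],4)); print("delta",d.round(3),"rot",r.round(3),"max",np.abs(d).max().round(2))
E
python3 go.py 0.604 -0.162 0.15 -103.3
python3 - <<'E'
from h import *
for f,u0,v0,k,out in(("top0",335,225,9,"e1"),("side0",190,260,10,"e2")):
    s=load(f); im=cv2.imread("pics/"+("d2" if f=="top0" else "d3")+".png")
    c=np.array([.403,-.2895]);a=np.radians(1.5)
    for z,col in((.048,(0,0,255)),(.004,(255,0,0))):
        q=[]
        for sx,sy in((1,1),(1,-1),(-1,-1),(-1,1)):
            p=c+np.array([[np.cos(a),-np.sin(a)],[np.sin(a),np.cos(a)]])@[sx*.035,sy*.025]
            w=w2px(s,[*p,z]); q.append(((w-[u0,v0])*k))
        cv2.polylines(im,[np.int32(q)],True,col,1)
    cv2.imwrite(f"pics/{out}.png",im)
E
python3 -c "
import cv2,numpy as np
a=cv2.imread('pics/e1.png');b=cv2.imread('pics/e2.png');a=cv2.resize(a,(400,400));b=cv2.resize(b,(400,400));cv2.imwrite('pics/e.png',np.hstack([a,b]))"
```

```text
t 0.1 pos [0.2719 0.6174 0.2258] yaw [-1.800e+02 -1.000e-01 -1.138e+02] F [ 0.28  0.53 -0.38] op 0.0875
delta [ 3.862 -4.121  0.511] rot [-0.    -0.001 -0.175] max 4.12
```

View pics/e.png

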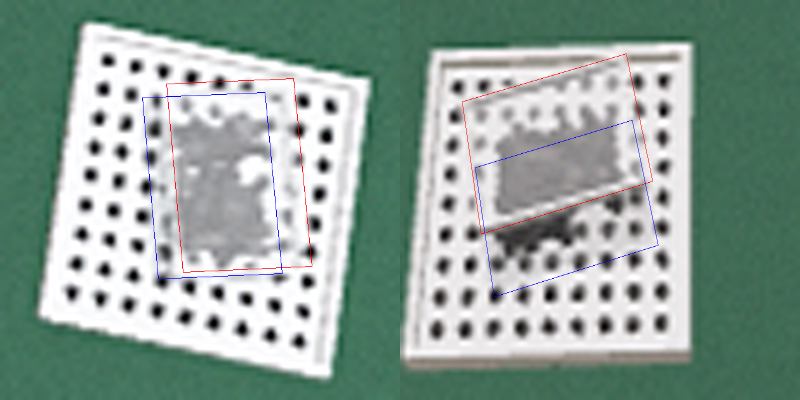

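Call:
drive_tool(moves=[[0.96, -1.0, 0, 0, 0, 0], [0.96, -1.0, 0, 0, 0, 0], [0.96, -1.0, 0, 0, 0, 0], [0.96, -1.0, 0, 0, 0, 0], [0.96, -1.0, 0, 0, 0, 0]], fingers=1)

```text
clock: 0.6
tool_pos: [0.3519, 0.4206, 0.2261]
orientation: [180.0, -0.1, -113.9]
force: [-0.0, 1.2, 0.2]
opening: 0.0875
```

The predicted box outline (red is the lid, blue the base) fits both views. Now on to the plate tin.

Call:
drive_tool(moves=[[0.96, -1.0, 0, 0, 0, 0], [0.96, -1.0, 0, 0, 0, 0], [0.96, -1.0, 0, 0, 0, 0], [0.96, -1.0, 0, 0, 0, 0], [0.96, -1.0, 0, 0, 0, 0]])

```text
clock: 1.1
tool_pos: [0.4311, 0.2247, 0.2264]
orientation: [180.0, -0.2, -114.1]
force: [0.2, 0.5, 0.9]
opening: 0.0877
```

Call:
drive_tool(moves=[[0.96, -1.0, 0, 0, 0, 0], [0.96, -1.0, 0, 0, 0, 0], [0.96, -1.0, 0, 0, 0, 0], [0.96, -1.0, 0, 0, 0, 0], [0.96, -1.0, 0, 0, 0, 0]])

```text
clock: 1.6
tool_pos: [0.5102, 0.0288, 0.2264]
orientation: [180.0, -0.2, -114.3]
force: [-0.2, 0.8, -0.1]
opening: 0.0879
```

```bash
python3 go.py 0.604 -0.162 0.15 -103.3
```

```text
t 1.6 pos [0.5102 0.0288 0.2264] yaw [ 180.    -0.2 -114.3] F [-0.24  0.82 -0.08] op 0.0879
delta [ 0.9   -1.093  0.512] rot [ 0.001 -0.004 -0.183] max 1.09
```

Call:
drive_tool(moves=[[0.9, -1.0, 0.2, 0, 0, -0.183], [0.9, -1.0, 0.4, 0, 0, -0.183], [0.9, -1.0, 0.5, 0, 0, -0.183], [0.9, -1.0, 0.5, 0, 0, -0.183], [0.9, -1.0, 0.5, 0, 0, -0.183], [0.9, -1.0, 0.5, 0, 0, -0.183], [0.9, -1.0, 0.5, 0, 0, -0.183]])

```text
clock: 2.3
tool_pos: [0.5912, -0.1561, 0.1509]
orientation: [179.8, -0.2, -103.3]
force: [-0.1, 0.3, 0.7]
opening: 0.0874
```

```bash
python3 go.py 0.604 -0.162 0.016 -103.3
```

```text
t 2.3 pos [ 0.5912 -0.1561  0.1509] yaw [ 179.8   -0.2 -103.3] F [-0.06  0.26  0.73] op 0.0874
delta [ 0.015 -0.095  0.899] rot [ 0.003 -0.004 -0.001] max 0.9
```

Call:
drive_tool(moves=[[0.015, -0.095, 0.2, 0, 0, 0], [0.015, -0.095, 0.4, 0, 0, 0], [0.015, -0.095, 0.6, 0, 0, 0], [0.015, -0.095, 0.75, 0, 0, 0], [0.015, -0.095, 0.85, 0, 0, 0], [0.015, -0.095, 0.9, 0, 0, 0], [0.015, -0.095, 0.9, 0, 0, 0]])

```text
clock: 3.0
tool_pos: [0.6039, -0.1608, 0.0157]
orientation: [179.8, -0.2, -103.3]
force: [0.1, 0.2, -0.3]
opening: 0.0873
```

```bash
python3 go.py 0.604 -0.162 0.016 -103.3;python3 - <<'E'
from h import *
snap("side","s1"); crop("s1",200,120,360,240,5,"s1b")
E
```

```text
t 3.0 pos [ 0.6039 -0.1608  0.0157] yaw [ 179.8   -0.2 -103.3] F [ 0.05  0.19 -0.34] op 0.0873
delta [ 0.007 -0.002 -0.002] rot [ 0.004 -0.004  0.001] max 0.01
```

View pics/s1b.png

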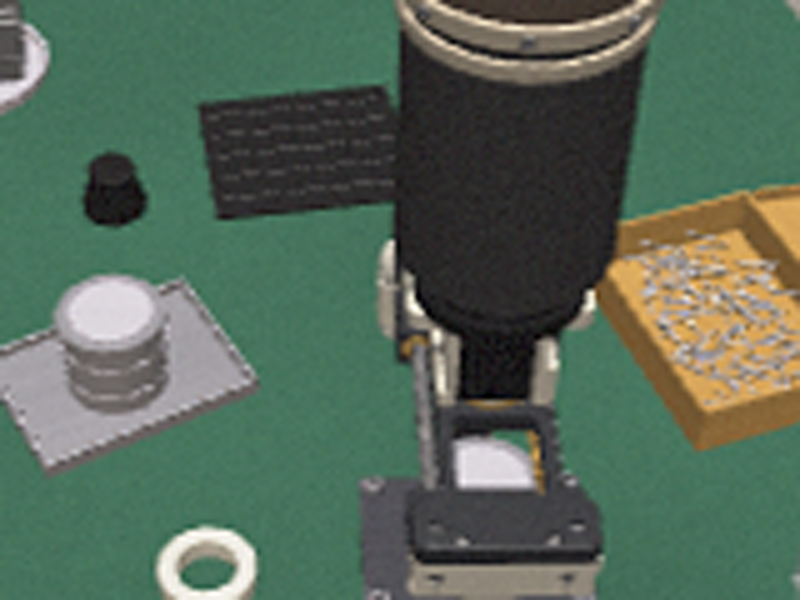

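The side view shows the fingers straddling the plate tin (lid at 490,465 in the crop), clear of everything else. Closing.

Call:
drive_tool(moves=[[0, 0, 0, 0, 0, 0], [0, 0, 0, 0, 0, 0], [0, 0, 0, 0, 0, 0], [0, 0, 0, 0, 0, 0], [0, 0, 0, 0, 0, 0], [0, 0, 0, 0, 0, 0]], fingers=-1)

```text
clock: 3.65
tool_pos: [0.6046, -0.1613, 0.0169]
orientation: [179.9, -0.2, -103.3]
force: [-1.9, 0.1, 4.7]
opening: 0.0564
```

Call:
drive_tool(moves=[[0, 0, -0.1, 0, 0, 0], [0, 0, -0.3, 0, 0, 0], [0, 0, -0.5, 0, 0, 0], [0, 0, -0.7, 0, 0, 0], [0, 0, -0.9, 0, 0, 0], [0, 0, -0.9, 0, 0, 0], [0, 0, -0.9, 0, 0, 0]])

```text
clock: 4.35
tool_pos: [0.6046, -0.1606, 0.1516]
orientation: [179.9, -0.2, -103.3]
force: [-0.4, -0.4, -3.7]
opening: 0.0565
```

```bash
python3 go.py 0.594 0.159 0.15 -97
```

```text
t 4.35 pos [ 0.6046 -0.1606  0.1516] yaw [ 179.9   -0.2 -103.3] F [-0.37 -0.39 -3.73] op 0.0565
delta [-2.057  0.559  0.005] rot [ 0.002 -0.003 -0.105] max 2.06
```

Lifted Fz is about -3.7 N, so the plate tin is the full one. It belongs in the dish. Parking it on the pad first.

Call:
drive_tool(moves=[[-0.15, 0.05, 0, 0, 0, 0], [-0.4, 0.1, 0, 0, 0, 0], [-0.7, 0.19, 0, 0, 0, -0.03], [-1.0, 0.27, 0, 0, 0, -0.05], [-1.0, 0.27, 0, 0, 0, -0.05]])

```text
clock: 4.85
tool_pos: [0.5986, -0.0008, 0.149]
orientation: [179.7, -0.2, -100.0]
force: [0.2, 0.3, -3.9]
opening: 0.0567
```

Call:
drive_tool(moves=[[-0.25, 0.07, 0, 0, 0, 0], [-0.5, 0.14, 0, 0, 0, 0], [-0.75, 0.2, 0, 0, 0, -0.03], [-0.95, 0.25, 0, 0, 0, -0.05], [-0.98, 0.26, 0, 0, 0, -0.05], [-0.98, 0.26, 0, 0, 0, -0.05]])

```text
clock: 5.45
tool_pos: [0.5846, 0.1513, 0.1468]
orientation: [179.5, -0.3, -97.0]
force: [-0.5, -0.7, -4.0]
opening: 0.0573
```

```bash
python3 go.py 0.594 0.159 0.017 -97
```

```text
t 5.45 pos [0.5846 0.1513 0.1468] yaw [179.5  -0.3 -97. ] F [-0.52 -0.73 -4.04] op 0.0573
delta [-0.062 -0.063  0.864] rot [ 0.008 -0.004  0.001] max 0.86
```

Call:
drive_tool(moves=[[-0.03, -0.03, 0.15, 0.008, -0.004, 0], [-0.06, -0.06, 0.35, 0.008, -0.004, 0], [-0.062, -0.063, 0.55, 0.008, -0.004, 0], [-0.062, -0.063, 0.7, 0.008, -0.004, 0], [-0.062, -0.063, 0.78, 0.008, -0.004, 0], [-0.062, -0.063, 0.83, 0.008, -0.004, 0], [-0.062, -0.063, 0.85, 0.008, -0.004, 0], [-0.062, -0.063, 0.86, 0.008, -0.004, 0]])

```text
clock: 6.25
tool_pos: [0.5941, 0.1574, 0.0199]
orientation: [-180.0, -0.1, -97.0]
force: [-8.4, -6.8, 21.1]
opening: 0.0562
```

```bash
python3 go.py 0.594 0.159 0.017 -97
```

```text
t 6.25 pos [0.5941 0.1574 0.0199] yaw [-1.8e+02 -1.0e-01 -9.7e+01] F [-8.4  -6.84 21.1 ] op 0.0562
delta [-0.01   0.002  0.019] rot [-0.    -0.002  0.001] max 0.02
```

Call:
drive_tool(moves=[[0, 0, -0.005, 0, 0, 0], [0, 0, -0.005, 0, 0, 0]])

```text
clock: 6.45
tool_pos: [0.5951, 0.1576, 0.022]
orientation: [-179.9, -0.0, -97.0]
force: [-0.1, -0.9, -2.8]
opening: 0.0568
```

```bash
python3 go.py 0.594 0.159 0.017 -97
```

```text
t 6.45 pos [0.5951 0.1576 0.022 ] yaw [-179.9   -0.   -97. ] F [-0.09 -0.87 -2.8 ] op 0.0568
delta [-0.009  0.008  0.033] rot [-0.002 -0.001  0.   ] max 0.03
```

Call:
drive_tool(moves=[[0, 0, 0.006, 0, 0, 0], [0, 0, 0.008, 0, 0, 0]])

```text
clock: 6.65
tool_pos: [0.5954, 0.1577, 0.021]
orientation: [-179.8, 0.0, -97.0]
force: [0.3, 0.5, -4.2]
opening: 0.0562
```

Call:
drive_tool(moves=[[0, 0, 0, 0, 0, 0], [0, 0, 0, 0, 0, 0], [0, 0, 0, 0, 0, 0], [0, 0, 0, 0, 0, 0], [0, 0, 0, 0, 0, 0]], fingers=1)

```text
clock: 7.15
tool_pos: [0.5955, 0.1578, 0.0211]
orientation: [-179.8, 0.0, -97.0]
force: [-0.2, -0.0, 0.0]
opening: 0.0867
```

Call:
drive_tool(moves=[[0, 0, -0.15, 0, 0, 0], [0, 0, -0.4, 0, 0, 0], [0, 0, -0.65, 0, 0, 0], [0, 0, -0.87, 0, 0, 0], [0, 0, -0.87, 0, 0, 0]])

```text
clock: 7.65
tool_pos: [0.5979, 0.1591, 0.1573]
orientation: [-179.4, 0.3, -96.9]
force: [0.2, 0.1, 0.4]
opening: 0.0875
```

```bash
python3 go.py 0.402 0.295 0.15 -97;  python3 - <<'E'
from h import *
snap("side","s2"); crop("s2",160,90,360,240,4,"s2b")
E
```

```text
t 7.65 pos [0.5979 0.1591 0.1573] yaw [-179.4    0.3  -96.9] F [0.22 0.09 0.37] op 0.0875
delta [-0.742  1.406  0.037] rot [-0.01   0.005  0.001] max 1.41
```

View pics/s2b.png

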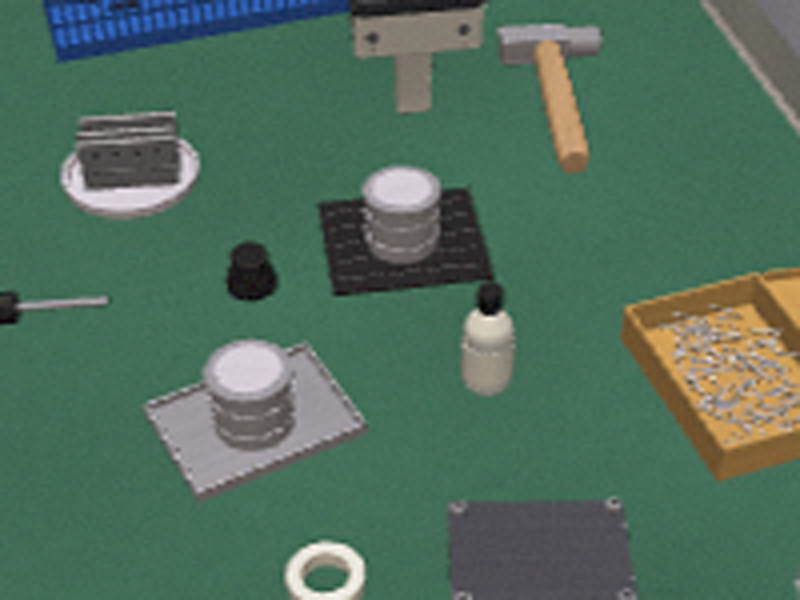

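The tin stands upright on the pad (lid at 402,187 in the crop). Next, the block.

Call:
drive_tool(moves=[[-0.15, 0.3, 0, -0.01, 0.005, 0], [-0.3, 0.6, 0, -0.01, 0.005, 0], [-0.45, 0.85, 0, -0.01, 0.005, 0], [-0.53, 1.0, 0.03, -0.01, 0.005, 0], [-0.53, 1.0, 0.03, -0.01, 0.005, 0]])

```text
clock: 8.2
tool_pos: [0.4545, 0.2566, 0.1482]
orientation: [179.8, -0.2, -96.8]
force: [0.1, 0.1, -0.5]
opening: 0.0875
```

```bash
python3 go.py 0.402 0.2947 0.09 -97
```

```text
t 8.2 pos [0.4545 0.2566 0.1482] yaw [179.8  -0.2 -96.8] F [ 0.14  0.12 -0.55] op 0.0875
delta [-0.212  0.376  0.389] rot [ 0.004 -0.003  0.003] max 0.39
```

Call:
drive_tool(moves=[[-0.212, 0.376, 0.1, 0.004, -0.003, 0.003], [-0.212, 0.376, 0.25, 0.004, -0.003, 0.003], [-0.212, 0.376, 0.39, 0.004, -0.003, 0.003], [-0.212, 0.376, 0.39, 0.004, -0.003, 0.003]])

```text
clock: 8.6
tool_pos: [0.4005, 0.293, 0.087]
orientation: [179.8, -0.3, -97.0]
force: [0.7, -1.2, 0.1]
opening: 0.0877
```

```bash
python3 go.py 0.402 0.2947 0.016 -97; python3 - <<'E'
from h import *
snap("top","s3"); crop("s3",70,210,180,300,7,"s3b")
E
```

```text
t 8.6 pos [0.4005 0.293  0.087 ] yaw [179.8  -0.3 -97. ] F [ 0.72 -1.21  0.09] op 0.0877
delta [-0.015 -0.01   0.473] rot [ 0.003 -0.004  0.001] max 0.47
```

View pics/s3b.png

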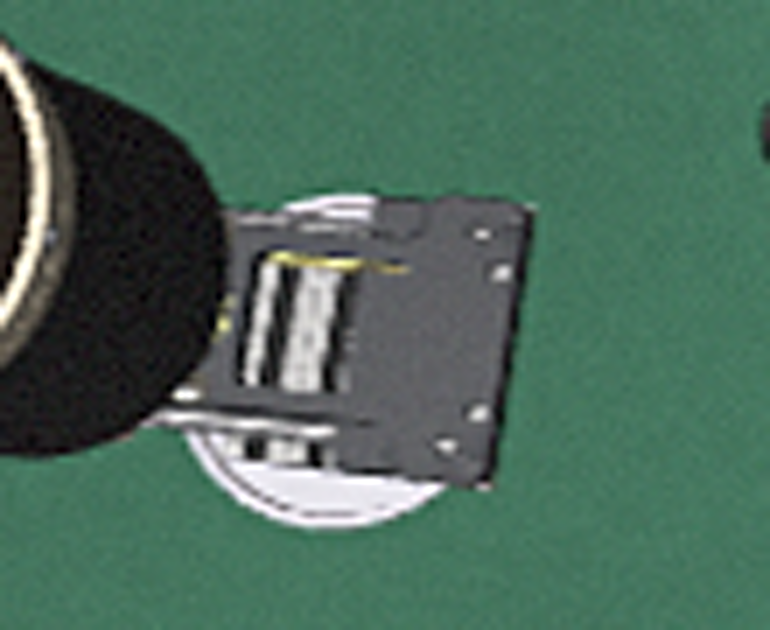

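The gripper sits square over the block (strips parallel to the jaws, about (300,330) in the crop). Descending and gripping.

Call:
drive_tool(moves=[[-0.015, -0.01, 0.1, 0.003, -0.004, 0], [-0.015, -0.01, 0.25, 0.003, -0.004, 0], [-0.015, -0.01, 0.38, 0.003, -0.004, 0], [-0.015, -0.01, 0.46, 0.003, -0.004, 0], [-0.015, -0.01, 0.47, 0.003, -0.004, 0], [-0.015, -0.01, 0.47, 0.003, -0.004, 0]])

```text
clock: 9.25
tool_pos: [0.404, 0.2956, 0.0186]
orientation: [-179.9, 0.1, -97.0]
force: [-0.3, 1.7, -0.2]
opening: 0.0875
```

Call:
drive_tool(moves=[[0, 0, 0, 0, 0, 0], [0, 0, 0, 0, 0, 0], [0, 0, 0, 0, 0, 0], [0, 0, 0, 0, 0, 0], [0, 0, 0, 0, 0, 0], [0, 0, 0, 0, 0, 0], [0, 0, 0, 0, 0, 0], [0, 0, 0, 0, 0, 0]], fingers=-1)

```text
clock: 10.05
tool_pos: [0.404, 0.2957, 0.0187]
orientation: [-179.9, 0.1, -97.0]
force: [-0.1, 1.6, 0.8]
opening: 0.0401
```

Call:
drive_tool(moves=[[0, 0, -0.1, 0, 0, 0], [0, 0, -0.3, 0, 0, 0], [0, 0, -0.5, 0, 0, 0], [0, 0, -0.7, 0, 0, 0], [0, 0, -0.88, 0, 0, 0], [0, 0, -0.88, 0, 0, 0]])

```text
clock: 10.65
tool_pos: [0.405, 0.2971, 0.1542]
orientation: [-179.7, 0.4, -97.0]
force: [0.8, -0.1, -1.3]
opening: 0.0398
```

```bash
python3 go.py 0.6032 -0.1583 0.15 -103.3
```

```text
t 10.65 pos [0.405  0.2971 0.1542] yaw [-179.7    0.4  -97. ] F [ 0.8  -0.06 -1.29] op 0.0398
delta [ 2.854 -1.679  0.018] rot [-0.005  0.007  0.106] max 2.85
```

Call:
drive_tool(moves=[[0.15, -0.09, 0, -0.005, 0.007, 0], [0.4, -0.24, 0, -0.005, 0.007, 0], [0.68, -0.4, 0, -0.005, 0.007, 0.02], [0.95, -0.56, 0, -0.005, 0.007, 0.04], [0.95, -0.56, 0, -0.005, 0.007, 0.04]])

```text
clock: 11.15
tool_pos: [0.4713, 0.1408, 0.1524]
orientation: [179.9, -0.2, -99.7]
force: [-0.8, -0.0, -2.3]
opening: 0.04
```

Call:
drive_tool(moves=[[0.28, -0.16, 0, 0, 0, 0], [0.55, -0.32, 0, 0, 0, 0], [0.82, -0.47, 0, 0, 0, 0.02], [1.0, -0.58, 0, 0, 0, 0.04], [1.0, -0.58, 0, 0, 0, 0.04]])

```text
clock: 11.65
tool_pos: [0.532, -0.0245, 0.1512]
orientation: [179.8, -0.2, -102.3]
force: [-0.6, -0.7, -2.0]
opening: 0.0402
```

```bash
python3 go.py 0.6053 -0.1588 0.15 -103.3
```

```text
t 11.65 pos [ 0.532  -0.0245  0.1512] yaw [ 179.8   -0.2 -102.3] F [-0.64 -0.67 -2.04] op 0.0402
delta [ 0.77  -0.669  0.008] rot [ 0.004 -0.004  0.016] max 0.77
```

Call:
drive_tool(moves=[[0.2, -0.17, 0, 0.004, -0.004, 0.016], [0.45, -0.39, 0.0, 0.004, -0.004, 0.016], [0.7, -0.6, 0.1, 0.004, -0.004, 0.016], [0.77, -0.67, 0.3, 0.004, -0.004, 0.016], [0.77, -0.67, 0.5, 0.004, -0.004, 0.016], [0.77, -0.67, 0.6, 0.004, -0.004, 0.016], [0.77, -0.67, 0.6, 0.004, -0.004, 0.016]])

```text
clock: 12.35
tool_pos: [0.6025, -0.1585, 0.0574]
orientation: [179.6, -0.1, -103.3]
force: [-0.8, 0.8, -1.6]
opening: 0.0398
```

```bash
python3 go.py 0.6053 -0.1588 0.0187 -103.3
```

```text
t 12.35 pos [ 0.6025 -0.1585  0.0574] yaw [ 1.796e+02 -1.000e-01 -1.033e+02] F [-0.8   0.77 -1.57] op 0.0398
delta [-0.003 -0.021  0.258] rot [ 0.006 -0.001 -0.   ] max 0.26
```

Call:
drive_tool(moves=[[-0.003, -0.02, 0.08, 0.006, 0, 0], [-0.003, -0.02, 0.15, 0.006, 0, 0], [-0.003, -0.02, 0.2, 0.006, 0, 0], [-0.003, -0.02, 0.23, 0.006, 0, 0], [-0.003, -0.02, 0.245, 0.006, 0, 0], [-0.003, -0.02, 0.25, 0.006, 0, 0]])

```text
clock: 12.95
tool_pos: [0.6054, -0.1587, 0.02]
orientation: [-180.0, -0.1, -103.3]
force: [1.0, -0.2, -2.4]
opening: 0.0401
```

```bash
python3 go.py 0.6053 -0.1588 0.0187 -103.3
```

```text
t 12.95 pos [ 0.6054 -0.1587  0.02  ] yaw [-1.800e+02 -1.000e-01 -1.033e+02] F [ 0.96 -0.23 -2.38] op 0.0401
delta [0.001 0.    0.009] rot [-0.    -0.001 -0.   ] max 0.01
```

Call:
drive_tool(moves=[[0, 0, 0.005, 0, 0, 0], [0, 0, 0.009, 0, 0, 0], [0, 0, 0.009, 0, 0, 0]])

```text
clock: 13.25
tool_pos: [0.6055, -0.1587, 0.0189]
orientation: [-180.0, -0.1, -103.3]
force: [-0.0, -1.5, -1.5]
opening: 0.0401
```

Call:
drive_tool(moves=[[0, 0, 0, 0, 0, 0], [0, 0, 0, 0, 0, 0], [0, 0, 0, 0, 0, 0], [0, 0, 0, 0, 0, 0], [0, 0, 0, 0, 0, 0], [0, 0, 0, 0, 0, 0], [0, 0, 0, 0, 0, 0]], fingers=1)

```text
clock: 13.95
tool_pos: [0.6055, -0.1587, 0.0189]
orientation: [-180.0, -0.1, -103.3]
force: [0.6, 0.1, 0.8]
opening: 0.0863
```

Call:
drive_tool(moves=[[0, 0, -0.15, 0, 0, 0], [0, 0, -0.4, 0, 0, 0], [0, 0, -0.65, 0, 0, 0], [0, 0, -0.87, 0, 0, 0], [0, 0, -0.87, 0, 0, 0]])

```text
clock: 14.45
tool_pos: [0.6085, -0.159, 0.1551]
orientation: [-179.5, 0.0, -103.3]
force: [0.3, -0.3, 0.2]
opening: 0.0876
```

```bash
python3 - <<'E'
from h import *
s=snap("top","s4"); crop("s4",140,140,260,230,6.6,"s4b")
E
python3 go.py 0.595 0.158 0.15 -97
```

```text
t 14.5 pos [ 0.6071 -0.1586  0.1523] yaw [-179.7    0.  -103.3] F [-0.1  -0.66  0.22] op 0.0878
delta [-2.036  0.564  0.013] rot [-0.005 -0.    -0.105] max 2.04
```

View pics/s4b.png

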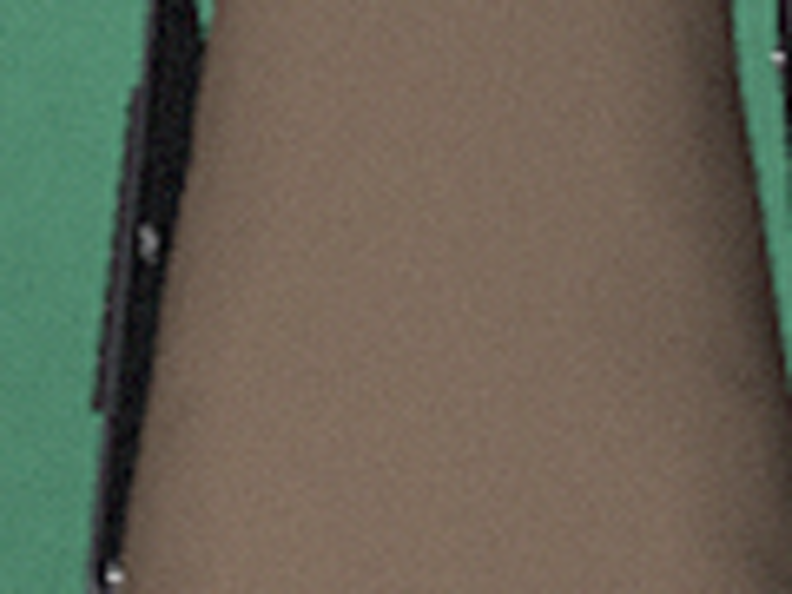

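The arm hides the pad here, so I'll use the earlier side picture (lid at 402,187) to locate the parked tin.

```bash
python3 - <<'E'
from h import *
s=load("s2"); print(px2w(s,160+402/4,90+188/4,.054), px2w(s,160+248/4,90+371/4,.054))
E
```

```text
[0.59515079 0.1555489  0.054     ] [ 0.45240806 -0.00675938  0.054     ]
```

Call:
drive_tool(moves=[[-0.25, 0.07, 0, -0.005, 0, 0], [-0.55, 0.15, 0, -0.005, 0, 0], [-0.85, 0.23, 0, -0.005, 0, -0.03], [-1.0, 0.28, 0, -0.005, 0, -0.05], [-1.0, 0.28, 0, -0.005, 0, -0.05]])

```text
clock: 15.0
tool_pos: [0.6, -0.0001, 0.1511]
orientation: [179.9, -0.0, -100.1]
force: [-0.6, -1.2, 0.3]
opening: 0.0874
```

Call:
drive_tool(moves=[[-0.25, 0.07, 0, 0, 0, 0], [-0.5, 0.14, 0, 0, 0, 0], [-0.75, 0.2, 0, 0, 0, -0.03], [-0.98, 0.25, 0, 0, 0, -0.05], [-1.0, 0.26, 0, 0, 0, -0.05], [-1.0, 0.26, 0, 0, 0, -0.05]])

```text
clock: 15.6
tool_pos: [0.5873, 0.1546, 0.1501]
orientation: [179.9, -0.1, -97.0]
force: [-0.8, 0.1, -0.2]
opening: 0.0877
```

```bash
python3 go.py 0.595 0.158 0.02 -97
```

```text
t 15.6 pos [0.5873 0.1546 0.1501] yaw [ 1.799e+02 -1.000e-01 -9.700e+01] F [-0.79  0.1  -0.17] op 0.0877
delta [-0.029 -0.05   0.867] rot [ 0.002 -0.001 -0.   ] max 0.87
```

Call:
drive_tool(moves=[[-0.029, -0.05, 0.2, 0.002, 0, 0], [-0.029, -0.05, 0.4, 0.002, 0, 0], [-0.029, -0.05, 0.6, 0.002, 0, 0], [-0.029, -0.05, 0.75, 0.002, 0, 0], [-0.029, -0.05, 0.85, 0.002, 0, 0], [-0.029, -0.05, 0.9, 0.002, 0, 0], [-0.029, -0.05, 0.91, 0.002, 0, 0]])

```text
clock: 16.3
tool_pos: [0.5945, 0.1564, 0.0125]
orientation: [179.9, -0.1, -97.1]
force: [0.3, 0.4, 0.4]
opening: 0.0878
```

Call:
drive_tool(moves=[[0, 0, 0, 0, 0, 0], [0, 0, 0, 0, 0, 0], [0, 0, 0, 0, 0, 0], [0, 0, 0, 0, 0, 0], [0, 0, 0, 0, 0, 0], [0, 0, 0, 0, 0, 0]], fingers=-1)

```text
clock: 16.9
tool_pos: [0.5949, 0.1568, 0.0131]
orientation: [179.9, -0.1, -97.1]
force: [-1.0, -0.0, 4.3]
opening: 0.0566
```

Call:
drive_tool(moves=[[0, 0, -0.1, 0, 0, 0], [0, 0, -0.3, 0, 0, 0], [0, 0, -0.5, 0, 0, 0], [0, 0, -0.7, 0, 0, 0], [0, 0, -0.9, 0, 0, 0], [0, 0, -0.9, 0, 0, 0]])

```text
clock: 17.5
tool_pos: [0.597, 0.1579, 0.1523]
orientation: [-179.7, 0.1, -97.1]
force: [0.1, 0.4, -2.1]
opening: 0.0571
```

```bash
python3 go.py 0.4004 0.2949 0.15 -97
```

```text
t 17.5 pos [0.597  0.1579 0.1523] yaw [-1.797e+02  1.000e-01 -9.710e+01] F [ 0.12  0.42 -2.11] op 0.0571
delta [-0.745  1.413  0.01 ] rot [-0.004  0.002 -0.001] max 1.41
```

Call:
drive_tool(moves=[[-0.1, 0.2, 0, -0.004, 0.002, 0], [-0.25, 0.5, 0, -0.004, 0.002, 0], [-0.42, 0.8, 0, -0.004, 0.002, 0], [-0.53, 1.0, 0, -0.004, 0.002, 0], [-0.53, 1.0, 0, -0.004, 0.002, 0]])

```text
clock: 18.0
tool_pos: [0.4541, 0.2565, 0.1507]
orientation: [179.9, -0.1, -96.9]
force: [0.8, -0.2, -2.3]
opening: 0.0565
```

```bash
python3 go.py 0.4004 0.2949 0.06 -97
```

```text
t 18.0 pos [0.4541 0.2565 0.1507] yaw [ 1.799e+02 -1.000e-01 -9.690e+01] F [ 0.83 -0.2  -2.29] op 0.0565
delta [-0.212  0.385  0.605] rot [ 0.002 -0.001  0.002] max 0.61
```

Call:
drive_tool(moves=[[-0.212, 0.385, 0, 0.002, 0, 0], [-0.212, 0.385, 0.1, 0.002, 0, 0], [-0.212, 0.385, 0.3, 0.002, 0, 0], [-0.212, 0.385, 0.5, 0.002, 0, 0], [-0.212, 0.385, 0.6, 0.002, 0, 0], [-0.212, 0.385, 0.6, 0.002, 0, 0], [-0.212, 0.385, 0.6, 0.002, 0, 0]])

```text
clock: 18.7
tool_pos: [0.4004, 0.2945, 0.0604]
orientation: [180.0, -0.1, -96.9]
force: [-0.1, 0.3, -3.2]
opening: 0.0568
```

```bash
python3 go.py 0.4004 0.2949 0.02 -97; python3 - <<'E'
from h import *
s=snap("side","s5"); crop("s5",130,90,250,180,6.6,"s5b")
E
```

```text
t 18.7 pos [0.4004 0.2945 0.0604] yaw [ 1.80e+02 -1.00e-01 -9.69e+01] F [-0.06  0.26 -3.22] op 0.0568
delta [-0.003  0.     0.27 ] rot [ 0.    -0.002  0.002] max 0.27
```

View pics/s5b.png

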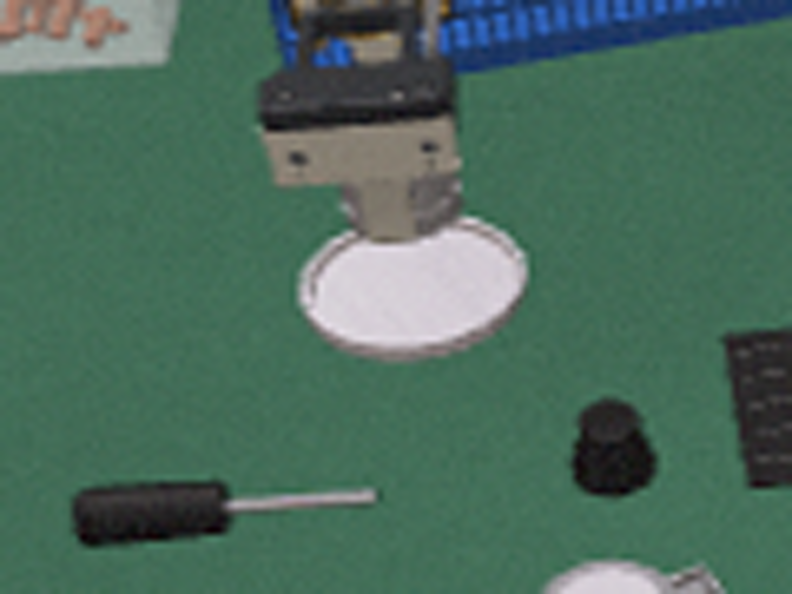

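Still, the reading is -3.2 N, so it is the heavy tin. The side view shows it held level above the empty dish (centre about (412,285)). Lowering.

Call:
drive_tool(moves=[[0, 0, 0.08, 0, 0, 0], [0, 0, 0.16, 0, 0, 0], [0, 0, 0.22, 0, 0, 0], [0, 0, 0.25, 0, 0, 0], [0, 0, 0.27, 0, 0, 0], [0, 0, 0.28, 0, 0, 0], [0, 0, 0.28, 0, 0, 0]])

```text
clock: 19.45
tool_pos: [0.4009, 0.2952, 0.0192]
orientation: [-180.0, -0.0, -96.9]
force: [-0.1, 0.4, -4.1]
opening: 0.0565
```

Call:
drive_tool(moves=[[0, 0, 0.01, 0, 0, 0], [0, 0, 0.015, 0, 0, 0], [0, 0, 0.015, 0, 0, 0]])

```text
clock: 19.75
tool_pos: [0.4009, 0.2952, 0.017]
orientation: [-180.0, -0.0, -96.9]
force: [-0.8, 0.6, -3.3]
opening: 0.0571
```

Call:
drive_tool(moves=[[0, 0, 0.008, 0, 0, 0], [0, 0, 0.013, 0, 0, 0], [0, 0, 0.013, 0, 0, 0]])

```text
clock: 20.05
tool_pos: [0.4013, 0.2954, 0.0155]
orientation: [-179.9, -0.0, -96.9]
force: [0.3, -2.1, 1.9]
opening: 0.0569
```

Call:
drive_tool(moves=[[0, 0, 0, 0, 0, 0], [0, 0, 0, 0, 0, 0], [0, 0, 0, 0, 0, 0], [0, 0, 0, 0, 0, 0], [0, 0, 0, 0, 0, 0]], fingers=1)

```text
clock: 20.55
tool_pos: [0.4013, 0.2955, 0.0155]
orientation: [-179.9, -0.0, -96.8]
force: [-0.6, -0.3, -0.9]
opening: 0.0868
```

Call:
drive_tool(moves=[[0, 0, -0.15, 0, 0, 0], [0, 0, -0.4, 0, 0, 0], [0, 0, -0.65, 0, 0, 0], [0, 0, -0.9, 0, 0, 0], [0, 0, -0.9, 0, 0, 0]])

```text
clock: 21.05
tool_pos: [0.4032, 0.2981, 0.1557]
orientation: [-179.6, 0.4, -96.8]
force: [-0.4, 0.7, 0.3]
opening: 0.0878
```

```bash
python3 - <<'E'
from h import *
s=snap("side","s6"); crop("s6",160,90,360,240,4,"s6b")
s=snap("top","t6"); crop("t6",90,145,340,290,3.2,"t6b")
E
python3 go.py 0.4517 -0.0035 0.15 -97
```

```text
t 21.15 pos [0.4013 0.296  0.1514] yaw [-1.799e+02  1.000e-01 -9.690e+01] F [ 0.05 -0.27 -0.88] op 0.0879
delta [ 1.942 -0.572  0.006] rot [-0.002  0.002  0.002] max 1.94
```

View pics/s6b.png

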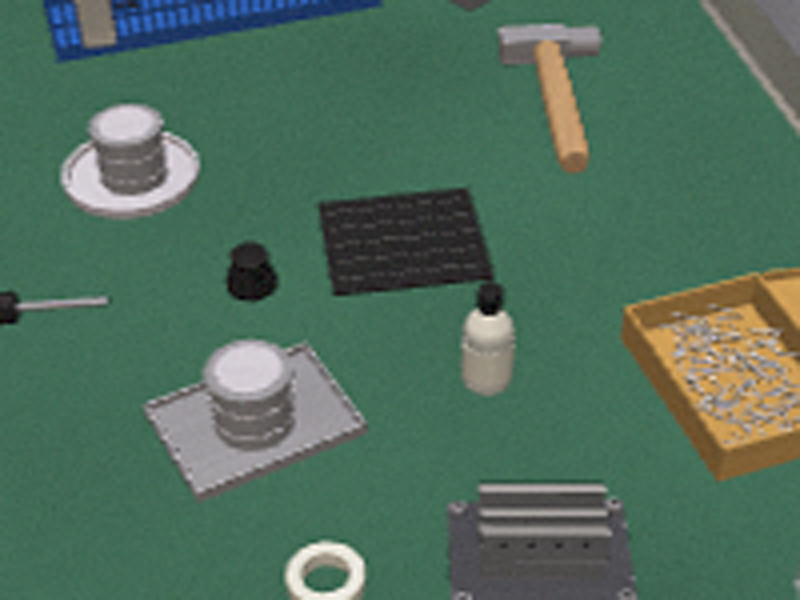

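View pics/t6b.png

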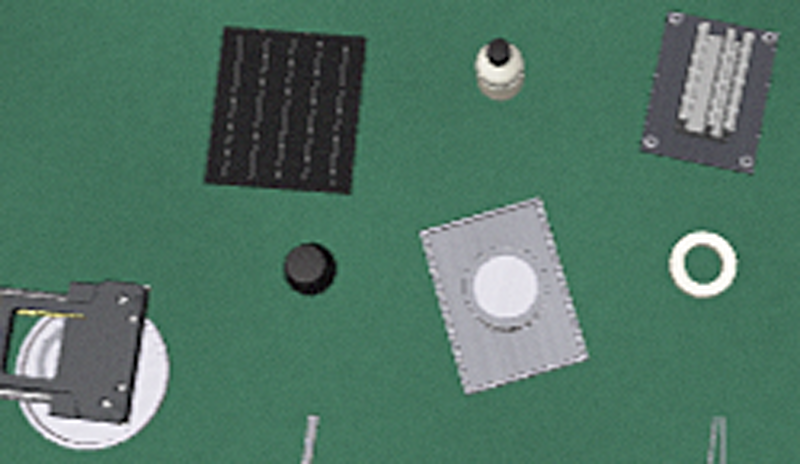

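The heavy tin is upright in the dish (side crop 128,150) and the block is square on the plate (top crop 716,80). Next, the tray tin goes to the pad.

Call:
drive_tool(moves=[[0.3, -0.1, 0, 0, 0, 0], [0.6, -0.18, 0, 0, 0, 0], [0.9, -0.26, 0, 0, 0, 0], [1.0, -0.29, 0, 0, 0, 0], [1.0, -0.29, 0, 0, 0, 0]])

```text
clock: 21.65
tool_pos: [0.4257, 0.1392, 0.1498]
orientation: [-180.0, 0.0, -97.0]
force: [1.1, -0.4, -0.2]
opening: 0.0881
```

Call:
drive_tool(moves=[[0.3, -0.1, 0, 0, 0, 0], [0.6, -0.18, 0, 0, 0, 0], [0.9, -0.26, 0, 0, 0, 0], [0.94, -0.28, 0, 0, 0, 0], [0.94, -0.28, 0, 0, 0, 0], [0.94, -0.28, 0, 0, 0, 0]])

```text
clock: 22.25
tool_pos: [0.4501, -0.0052, 0.1491]
orientation: [180.0, 0.0, -97.0]
force: [-0.7, 0.5, 0.2]
opening: 0.0871
```

```bash
python3 go.py 0.4517 -0.0035 0.014 -97
```

```text
t 22.25 pos [ 0.4501 -0.0052  0.1491] yaw [180.   0. -97.] F [-0.67  0.49  0.19] op 0.0871
delta [-0.013 -0.01   0.901] rot [ 0.001  0.    -0.001] max 0.9
```

Call:
drive_tool(moves=[[-0.013, -0.01, 0.2, 0, 0, 0], [-0.013, -0.01, 0.4, 0, 0, 0], [-0.013, -0.01, 0.6, 0, 0, 0], [-0.013, -0.01, 0.75, 0, 0, 0], [-0.013, -0.01, 0.85, 0, 0, 0], [-0.013, -0.01, 0.89, 0, 0, 0], [-0.013, -0.01, 0.89, 0, 0, 0]])

```text
clock: 22.95
tool_pos: [0.4513, -0.0026, 0.015]
orientation: [179.9, -0.1, -96.9]
force: [0.0, 0.7, 0.3]
opening: 0.0877
```

Call:
drive_tool(moves=[[0, 0, 0, 0, 0, 0], [0, 0, 0, 0, 0, 0], [0, 0, 0, 0, 0, 0], [0, 0, 0, 0, 0, 0], [0, 0, 0, 0, 0, 0], [0, 0, 0, 0, 0, 0]], fingers=-1)

```text
clock: 23.55
tool_pos: [0.4516, -0.0026, 0.0154]
orientation: [179.9, -0.0, -96.9]
force: [0.0, 1.6, 6.1]
opening: 0.057
```

Call:
drive_tool(moves=[[0, 0, -0.1, 0, 0, 0], [0, 0, -0.3, 0, 0, 0], [0, 0, -0.5, 0, 0, 0], [0, 0, -0.7, 0, 0, 0], [0, 0, -0.9, 0, 0, 0], [0, 0, -0.9, 0, 0, 0], [0, 0, -0.9, 0, 0, 0]])

```text
clock: 24.25
tool_pos: [0.4518, -0.0024, 0.1507]
orientation: [180.0, 0.0, -97.0]
force: [0.7, 0.4, -1.6]
opening: 0.0571
```

```bash
python3 go.py 0.594 0.159 0.15 -97
```

```text
t 24.25 pos [ 0.4518 -0.0024  0.1507] yaw [180.   0. -97.] F [ 0.67  0.36 -1.65] op 0.0571
delta [-1.183 -0.811  0.005] rot [0.001 0.    0.001] max 1.18
```

Call:
drive_tool(moves=[[-0.15, -0.1, 0, 0, 0, 0], [-0.4, -0.27, 0, 0, 0, 0], [-0.7, -0.48, 0, 0, 0, 0], [-0.9, -0.65, 0, 0, 0, 0], [-1.0, -0.81, 0, 0, 0, 0], [-1.0, -0.81, 0, 0, 0, 0], [-1.0, -0.81, 0, 0, 0, 0]])

```text
clock: 24.95
tool_pos: [0.5896, 0.1315, 0.1481]
orientation: [179.8, -0.1, -97.0]
force: [-0.1, -0.8, -1.1]
opening: 0.0566
```

```bash
python3 go.py 0.594 0.159 0.022 -97
```

```text
t 24.95 pos [0.5896 0.1315 0.1481] yaw [ 1.798e+02 -1.000e-01 -9.700e+01] F [-0.15 -0.77 -1.07] op 0.0566
delta [-0.187 -0.01   0.84 ] rot [ 0.004 -0.002  0.   ] max 0.84
```

Reads about -1.1 N, so this is the light tin, as expected. Lowering it on the pad.

Call:
drive_tool(moves=[[-0.1, -0.01, 0.05, 0.004, 0, 0], [-0.187, -0.01, 0.25, 0.004, 0, 0], [-0.187, -0.01, 0.45, 0.004, 0, 0], [-0.187, -0.01, 0.63, 0.004, 0, 0], [-0.187, -0.01, 0.75, 0.004, 0, 0], [-0.187, -0.01, 0.82, 0.004, 0, 0], [-0.187, -0.01, 0.84, 0.004, 0, 0], [-0.187, -0.01, 0.84, 0.004, 0, 0]])

```text
clock: 25.75
tool_pos: [0.5939, 0.159, 0.0221]
orientation: [180.0, -0.1, -97.0]
force: [-0.4, -0.5, -1.0]
opening: 0.0564
```

Call:
drive_tool(moves=[[0, 0, 0.01, 0, 0, 0], [0, 0, 0.02, 0, 0, 0], [0, 0, 0.02, 0, 0, 0]])

```text
clock: 26.05
tool_pos: [0.5941, 0.1591, 0.0196]
orientation: [-180.0, -0.1, -97.0]
force: [-0.3, 0.0, -1.0]
opening: 0.0567
```

Call:
drive_tool(moves=[[0, 0, 0.008, 0, 0, 0], [0, 0, 0.014, 0, 0, 0], [0, 0, 0.014, 0, 0, 0]])

```text
clock: 26.35
tool_pos: [0.594, 0.1591, 0.0175]
orientation: [-180.0, -0.1, -97.0]
force: [-0.3, -0.4, -1.3]
opening: 0.057
```

Call:
drive_tool(moves=[[0, 0, 0.006, 0, 0, 0], [0, 0, 0.01, 0, 0, 0], [0, 0, 0.01, 0, 0, 0]])

```text
clock: 26.65
tool_pos: [0.5939, 0.159, 0.0158]
orientation: [-180.0, -0.1, -97.0]
force: [0.5, 0.2, -1.2]
opening: 0.0566
```

Call:
drive_tool(moves=[[0, 0, 0.005, 0, 0, 0], [0, 0, 0.005, 0, 0, 0]])

```text
clock: 26.85
tool_pos: [0.5941, 0.159, 0.0155]
orientation: [-180.0, -0.1, -97.0]
force: [-0.9, 0.0, 3.6]
opening: 0.0571
```

Call:
drive_tool(moves=[[0, 0, 0, 0, 0, 0], [0, 0, 0, 0, 0, 0], [0, 0, 0, 0, 0, 0], [0, 0, 0, 0, 0, 0], [0, 0, 0, 0, 0, 0]], fingers=1)

```text
clock: 27.35
tool_pos: [0.5941, 0.159, 0.0154]
orientation: [-180.0, -0.1, -97.0]
force: [0.5, 0.5, 0.3]
opening: 0.0864
```

Call:
drive_tool(moves=[[0, 0, -0.15, 0, 0, 0], [0, 0, -0.4, 0, 0, 0], [0, 0, -0.65, 0, 0, 0], [0, 0, -0.9, 0, 0, 0], [0, 0, -0.9, 0, 0, 0]])

```text
clock: 27.85
tool_pos: [0.5971, 0.1605, 0.1565]
orientation: [-179.5, 0.2, -96.9]
force: [0.2, 0.3, 0.3]
opening: 0.0877
```

```bash
python3 go.py 0.403 -0.2895 0.15 -88.5
```

```text
t 27.85 pos [0.5971 0.1605 0.1565] yaw [-179.5    0.2  -96.9] F [0.24 0.28 0.34] op 0.0877
delta [3.134 0.924 0.024] rot [-0.009  0.003 -0.14 ] max 3.13
```

Call:
drive_tool(moves=[[0.3, 0.09, 0, -0.009, 0.003, 0], [0.6, 0.18, 0, -0.009, 0.003, 0], [0.9, 0.26, 0, -0.009, 0.003, -0.03], [1.0, 0.3, 0, -0.009, 0.003, -0.05], [1.0, 0.3, 0, -0.009, 0.003, -0.05]])

```text
clock: 28.35
tool_pos: [0.533, 0.0151, 0.1556]
orientation: [180.0, 0.0, -94.0]
force: [0.3, 0.8, 0.0]
opening: 0.0874
```

Call:
drive_tool(moves=[[0.3, 0.08, 0, 0, 0, 0], [0.6, 0.14, 0, 0, 0, 0], [0.9, 0.21, 0, 0, 0, -0.03], [1.0, 0.24, 0, 0, 0, -0.05], [1.0, 0.24, 0, 0, 0, -0.05]])

```text
clock: 28.85
tool_pos: [0.4863, -0.1333, 0.1554]
orientation: [180.0, 0.0, -91.2]
force: [-1.1, 0.1, -0.2]
opening: 0.0876
```

```bash
python3 go.py 0.403 -0.2895 0.15 -88.5
```

```text
t 28.85 pos [ 0.4863 -0.1333  0.1554] yaw [180.    0.  -91.2] F [-1.08  0.13 -0.2 ] op 0.0876
delta [1.053 0.534 0.036] rot [ 0.001  0.    -0.044] max 1.05
```

Call:
drive_tool(moves=[[0.3, 0.15, 0, 0, 0, -0.044], [0.6, 0.3, 0.1, 0, 0, -0.044], [0.9, 0.45, 0.25, 0, 0, -0.044], [1.0, 0.53, 0.4, 0, 0, -0.044], [1.0, 0.53, 0.45, 0, 0, -0.044], [1.0, 0.53, 0.45, 0, 0, -0.044]])

```text
clock: 29.45
tool_pos: [0.4035, -0.2812, 0.0866]
orientation: [179.8, 0.1, -88.6]
force: [0.6, 0.5, 1.2]
opening: 0.0876
```

```bash
python3 go.py 0.403 -0.2895 0.016 -88.5;python3 - <<'E'
from h import *
s=snap("top","s7"); crop("s7",320,200,430,300,7,"s7b")
s=snap("side","u7"); crop("u7",170,210,330,330,5,"u7b")
E
```

```text
t 29.45 pos [ 0.4035 -0.2812  0.0866] yaw [ 1.798e+02  1.000e-01 -8.860e+01] F [0.59 0.53 1.16] op 0.0876
delta [0.056 0.003 0.471] rot [ 0.003  0.001 -0.002] max 0.47
```

View pics/s7b.png

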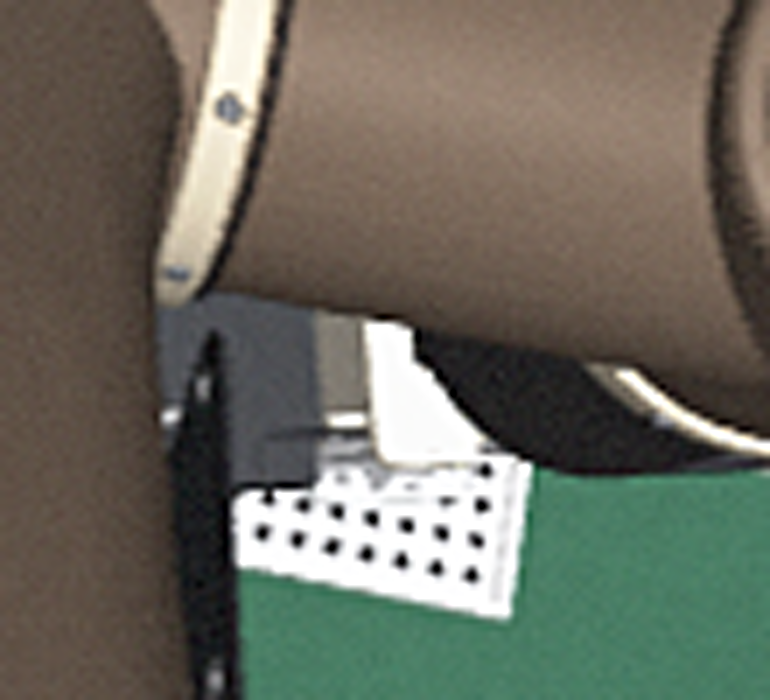

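View pics/u7b.png

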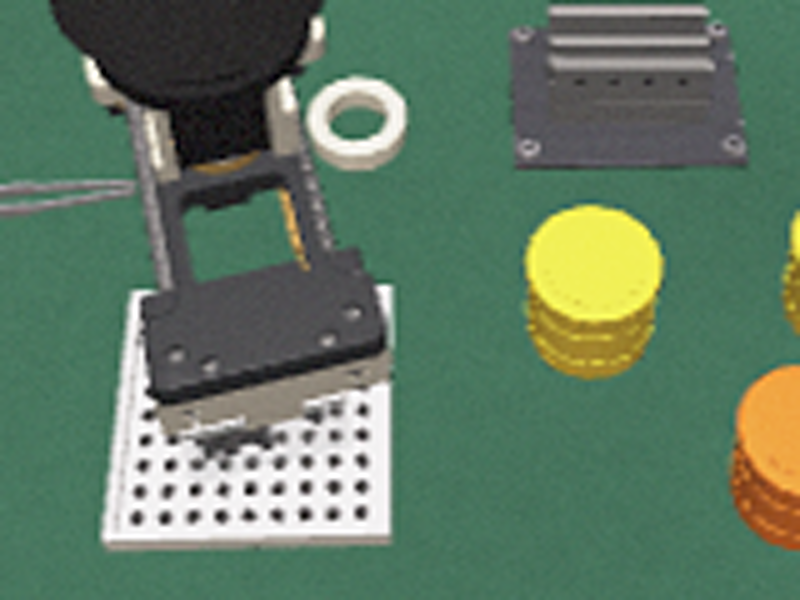

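The gripper lies parallel over the link box in the refill tray (side crop about (265,340)). Shifting 8 mm and descending.

Call:
drive_tool(moves=[[0.056, 0.003, 0, 0.003, 0.001, 0], [0.056, 0.003, 0.1, 0.003, 0.001, 0], [0.056, 0.003, 0.25, 0.003, 0.001, 0], [0.056, 0.003, 0.37, 0.003, 0.001, 0], [0.056, 0.003, 0.44, 0.003, 0.001, 0], [0.056, 0.003, 0.47, 0.003, 0.001, 0], [0.056, 0.003, 0.47, 0.003, 0.001, 0]])

```text
clock: 30.25
tool_pos: [0.4054, -0.2894, 0.0179]
orientation: [-179.8, -0.1, -88.4]
force: [0.6, -0.4, 0.6]
opening: 0.0877
```

Call:
drive_tool(moves=[[0, 0, 0, 0, 0, 0], [0, 0, 0, 0, 0, 0], [0, 0, 0, 0, 0, 0], [0, 0, 0, 0, 0, 0], [0, 0, 0, 0, 0, 0], [0, 0, 0, 0, 0, 0], [0, 0, 0, 0, 0, 0]], fingers=-1)

```text
clock: 30.95
tool_pos: [0.4054, -0.2894, 0.0181]
orientation: [-179.8, -0.1, -88.4]
force: [-0.8, 1.3, 2.7]
opening: 0.0498
```

Call:
drive_tool(moves=[[0, 0, -0.1, 0, 0, 0], [0, 0, -0.3, 0, 0, 0], [0, 0, -0.5, 0, 0, 0], [0, 0, -0.7, 0, 0, 0], [0, 0, -0.85, 0, 0, 0], [0, 0, -0.85, 0, 0, 0], [0, 0, -0.85, 0, 0, 0]])

```text
clock: 31.65
tool_pos: [0.405, -0.2891, 0.1456]
orientation: [-179.8, -0.1, -88.4]
force: [-0.2, 1.0, -0.7]
opening: 0.0497
```

```bash
python3 go.py 0.4512 -0.0013 0.145 -74.3
```

```text
t 31.65 pos [ 0.405  -0.2891  0.1456] yaw [-1.798e+02 -1.000e-01 -8.840e+01] F [-0.19  1.   -0.72] op 0.0497
delta [-1.91  -0.36   0.003] rot [-0.004 -0.002 -0.236] max 1.91
```

Call:
drive_tool(moves=[[-0.15, -0.03, 0, 0, 0, 0], [-0.4, -0.07, 0, 0, 0, -0.03], [-0.7, -0.13, 0, 0, 0, -0.08], [-0.95, -0.18, 0, 0, 0, -0.12], [-0.95, -0.18, 0, 0, 0, -0.12]])

```text
clock: 32.15
tool_pos: [0.428, -0.1428, 0.1445]
orientation: [-179.9, -0.1, -80.9]
force: [0.2, -0.7, -1.3]
opening: 0.05
```

```bash
python3 go.py 0.4532 -0.0008 0.145 -74.3
```

```text
t 32.15 pos [ 0.428  -0.1428  0.1445] yaw [-1.799e+02 -1.000e-01 -8.090e+01] F [ 0.19 -0.68 -1.28] op 0.05
delta [-0.908 -0.315 -0.004] rot [-0.002 -0.001 -0.111] max 0.91
```

Call:
drive_tool(moves=[[-0.25, -0.09, 0, -0.002, -0.001, -0.04], [-0.55, -0.2, 0, -0.002, -0.001, -0.08], [-0.85, -0.29, 0.1, -0.002, -0.001, -0.111], [-0.91, -0.315, 0.3, -0.002, -0.001, -0.111], [-0.91, -0.315, 0.5, -0.002, -0.001, -0.111], [-0.91, -0.315, 0.6, -0.002, -0.001, -0.111], [-0.91, -0.315, 0.6, -0.002, -0.001, -0.111]])

```text
clock: 32.85
tool_pos: [0.4509, -0.0017, 0.0515]
orientation: [179.6, -0.0, -74.3]
force: [0.5, -0.1, -0.4]
opening: 0.0499
```

```bash
python3 go.py 0.4532 -0.0008 0.0185 -74.3;python3 - <<'E'
from h import *
s=snap("side","u8"); crop("u8",170,120,290,210,6.6,"u8b")
E
```

```text
t 32.85 pos [ 0.4509 -0.0017  0.0515] yaw [179.6  -0.  -74.3] F [ 0.48 -0.06 -0.37] op 0.0499
delta [-0.002 -0.018  0.22 ] rot [ 0.006 -0.001 -0.   ] max 0.22
```

View pics/u8b.png

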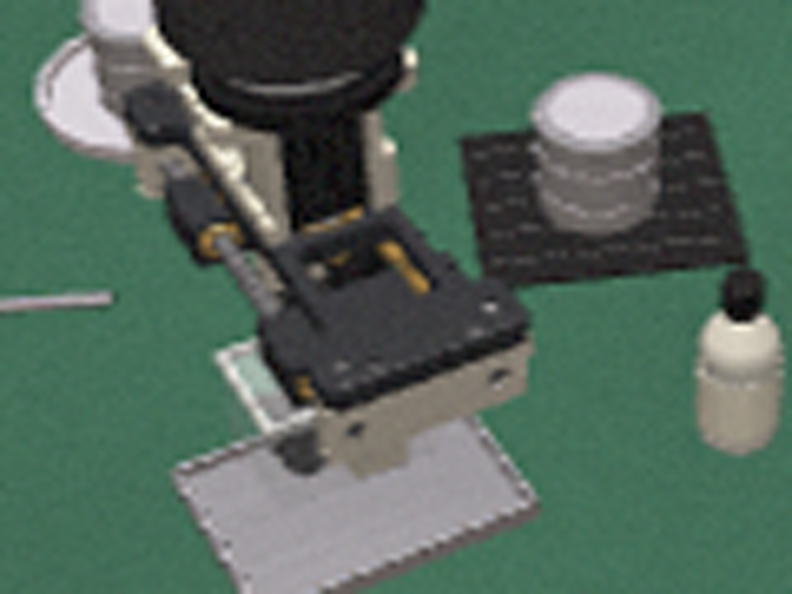

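The box is held level and aligned above the tray. The parked tin stands on the pad at (597,110). Lowering.

Call:
drive_tool(moves=[[-0.002, -0.018, 0.06, 0.006, 0, 0], [-0.002, -0.018, 0.12, 0.006, 0, 0], [-0.002, -0.018, 0.17, 0.006, 0, 0], [-0.002, -0.018, 0.2, 0.006, 0, 0], [-0.002, -0.018, 0.215, 0.006, 0, 0], [-0.002, -0.018, 0.215, 0.006, 0, 0]])

```text
clock: 33.5
tool_pos: [0.4544, -0.0006, 0.0206]
orientation: [-179.9, -0.1, -74.3]
force: [-0.7, -0.5, -0.4]
opening: 0.05
```

Call:
drive_tool(moves=[[0, 0.007, 0.006, 0, 0, 0], [0, 0.007, 0.012, 0, 0, 0], [0, 0.007, 0.012, 0, 0, 0]])

```text
clock: 33.8
tool_pos: [0.4534, -0.0008, 0.0188]
orientation: [-179.9, -0.0, -74.3]
force: [-0.6, 0.1, -0.4]
opening: 0.0497
```

Call:
drive_tool(moves=[[0, 0, 0.005, 0, 0, 0], [0, 0, 0.008, 0, 0, 0], [0, 0, 0.008, 0, 0, 0]])

```text
clock: 34.1
tool_pos: [0.4535, -0.0008, 0.018]
orientation: [-179.9, -0.1, -74.3]
force: [-1.9, 0.1, 4.5]
opening: 0.0499
```

Contact. Releasing.

Call:
drive_tool(moves=[[0, 0, 0, 0, 0, 0], [0, 0, 0, 0, 0, 0], [0, 0, 0, 0, 0, 0], [0, 0, 0, 0, 0, 0], [0, 0, 0, 0, 0, 0], [0, 0, 0, 0, 0, 0]], fingers=1)

```text
clock: 34.7
tool_pos: [0.4535, -0.0008, 0.018]
orientation: [-179.9, -0.1, -74.3]
force: [-0.0, -0.6, -0.0]
opening: 0.0864
```

Call:
drive_tool(moves=[[0, 0, -0.15, 0, 0, 0], [0, 0, -0.4, 0, 0, 0], [0, 0, -0.65, 0, 0, 0], [0, 0, -0.88, 0, 0, 0], [0, 0, -0.88, 0, 0, 0]])

```text
clock: 35.2
tool_pos: [0.456, 0.0001, 0.1546]
orientation: [-179.4, -0.0, -74.2]
force: [0.8, 0.2, 0.2]
opening: 0.0875
```

```bash
python3 go.py 0.594 0.159 0.15 -97;python3 - <<'E'
from h import *
s=snap("side","u9"); crop("u9",170,110,310,215,5.5,"u9b")
E
```

```text
t 35.2 pos [4.560e-01 1.000e-04 1.546e-01] yaw [-179.4   -0.   -74.2] F [0.79 0.22 0.17] op 0.0875
delta [-0.77  -1.173  0.043] rot [-0.01   0.001  0.379] max 1.17
```

View pics/u9b.png

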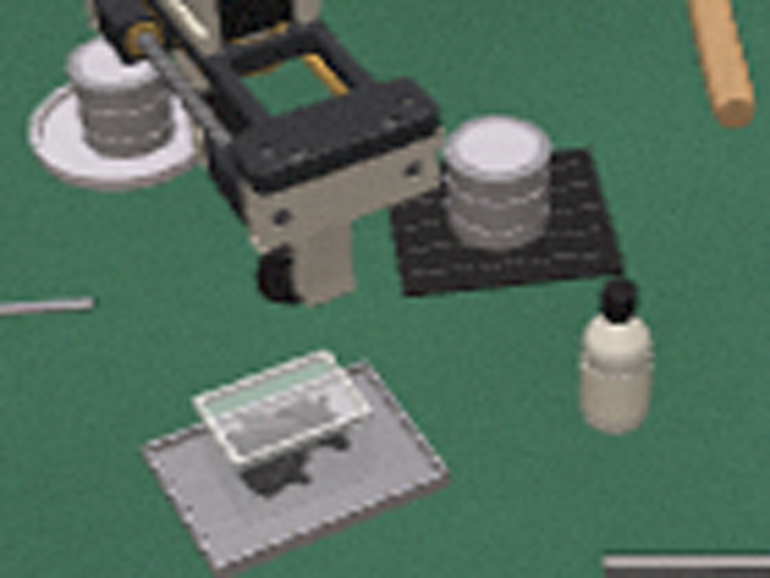

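```bash
python3 - <<'E'
from h import *
s=load("u9"); p=np.array([px2w(s,170+u/5.5,110+v/5.5,.048)[:2] for u,v in [(195,400),(325,350),(373,410),(238,465)]])
e=np.roll(p,-1,0)-p
print(p.mean(0),np.hypot(*e.T),np.degrees(np.arctan2(e[:,1],e[:,0]))%180)
print(px2w(s,170+497/5.5,110+145/5.5,.054),px2w(s,170+118/5.5,110+62/5.5,.054))
E
python3 go.py 0.594 0.159 0.15 -74.3
```

```text
[ 0.45100426 -0.0038265 ] [0.06899027 0.04890504 0.07027216 0.04952694] [ 15.70659316 107.426056    16.23132394 105.92465202]
[0.59549237 0.15864421 0.054     ] [0.40463982 0.28938648 0.054     ]
t 35.25 pos [ 4.546e-01 -2.000e-04  1.523e-01] yaw [-179.6   -0.   -74.3] F [ 1.13 -0.04 -0.58] op 0.088
delta [-0.77  -1.182  0.024] rot [-0.007 -0.     0.   ] max 1.18
```

Call:
drive_tool(moves=[[-0.2, -0.25, 0, -0.01, 0, 0], [-0.4, -0.55, 0, -0.01, 0, 0], [-0.6, -0.85, 0, -0.01, 0, 0], [-0.77, -1.0, 0.02, -0.01, 0, 0], [-0.77, -1.0, 0.02, -0.01, 0, 0], [-0.77, -1.0, 0.02, -0.01, 0, 0]])

```text
clock: 35.85
tool_pos: [0.5669, 0.1519, 0.148]
orientation: [179.6, -0.1, -74.2]
force: [-1.0, -0.6, -0.0]
opening: 0.0878
```

```bash
python3 go.py 0.594 0.159 0.013 -74.3
```

```text
t 35.85 pos [0.5669 0.1519 0.148 ] yaw [ 1.796e+02 -1.000e-01 -7.420e+01] F [-1.02 -0.64 -0.05] op 0.0878
delta [ 0.003 -0.193  0.899] rot [ 0.007 -0.001  0.001] max 0.9
```

Link box measured at (0.451,-0.004), 16° — on the tray centre. Down onto the light tin.

Call:
drive_tool(moves=[[0.003, -0.193, 0.1, 0.007, 0, 0], [0.003, -0.193, 0.25, 0.007, 0, 0], [0.003, -0.193, 0.45, 0.007, 0, 0], [0.003, -0.193, 0.65, 0.007, 0, 0], [0.003, -0.193, 0.8, 0.007, 0, 0], [0.003, -0.193, 0.88, 0.007, 0, 0], [0.003, -0.193, 0.9, 0.007, 0, 0], [0.003, -0.193, 0.9, 0.007, 0, 0]])

```text
clock: 36.65
tool_pos: [0.5941, 0.1586, 0.0131]
orientation: [-180.0, -0.1, -74.2]
force: [0.0, 0.5, 0.7]
opening: 0.0874
```

Call:
drive_tool(moves=[[0, 0, 0, 0, 0, 0], [0, 0, 0, 0, 0, 0], [0, 0, 0, 0, 0, 0], [0, 0, 0, 0, 0, 0], [0, 0, 0, 0, 0, 0], [0, 0, 0, 0, 0, 0]], fingers=-1)

```text
clock: 37.25
tool_pos: [0.5943, 0.1588, 0.0135]
orientation: [-179.9, -0.1, -74.2]
force: [-0.9, -0.2, 3.9]
opening: 0.0567
```

Call:
drive_tool(moves=[[0, 0, -0.1, 0, 0, 0], [0, 0, -0.3, 0, 0, 0], [0, 0, -0.5, 0, 0, 0], [0, 0, -0.7, 0, 0, 0], [0, 0, -0.9, 0, 0, 0], [0, 0, -0.9, 0, 0, 0]])

```text
clock: 37.85
tool_pos: [0.5964, 0.1599, 0.1531]
orientation: [-179.5, -0.0, -74.2]
force: [0.5, 0.3, -0.7]
opening: 0.0569
```

```bash
python3 go.py 0.398 -0.2847 0.15 -80
```

```text
t 37.85 pos [0.5964 0.1599 0.1531] yaw [-179.5   -0.   -74.2] F [ 0.55  0.3  -0.73] op 0.0569
delta [2.491 2.08  0.004] rot [-0.008  0.     0.097] max 2.49
```

Call:
drive_tool(moves=[[0.12, 0.1, 0, -0.008, 0, 0], [0.32, 0.27, 0, -0.008, 0, 0], [0.55, 0.46, 0, -0.008, 0, 0], [0.78, 0.65, 0, -0.008, 0, 0], [1.0, 0.83, 0, -0.008, 0, 0], [1.0, 0.83, 0, -0.008, 0, 0]])

```text
clock: 38.45
tool_pos: [0.5137, -0.0223, 0.1512]
orientation: [179.8, 0.0, -74.4]
force: [1.0, 0.3, -1.7]
opening: 0.0568
```

Call:
drive_tool(moves=[[0.2, 0.17, 0, 0, 0, 0], [0.4, 0.34, 0, 0, 0, 0], [0.62, 0.52, 0, 0, 0, 0], [0.84, 0.7, 0, 0, 0, 0], [1.0, 0.83, 0, 0, 0, 0], [1.0, 0.83, 0, 0, 0, 0]])

```text
clock: 39.05
tool_pos: [0.4317, -0.2026, 0.1507]
orientation: [179.7, 0.1, -74.6]
force: [-1.1, -1.0, -0.6]
opening: 0.0564
```

```bash
python3 go.py 0.398 -0.2847 0.15 -80
```

```text
t 39.05 pos [ 0.4317 -0.2026  0.1507] yaw [ 1.797e+02  1.000e-01 -7.460e+01] F [-1.08 -1.04 -0.59] op 0.0564
delta [0.468 0.362 0.006] rot [0.005 0.001 0.09 ] max 0.47
```

Call:
drive_tool(moves=[[0.2, 0.15, 0, 0.005, 0.001, 0.04], [0.4, 0.31, 0, 0.005, 0.001, 0.09], [0.468, 0.362, 0.15, 0.005, 0.001, 0.09], [0.468, 0.362, 0.35, 0.005, 0.001, 0.09], [0.468, 0.362, 0.55, 0.005, 0.001, 0.09], [0.468, 0.362, 0.65, 0.005, 0.001, 0.09], [0.468, 0.362, 0.65, 0.005, 0.001, 0.09], [0.468, 0.362, 0.65, 0.005, 0.001, 0.09]])

```text
clock: 39.85
tool_pos: [0.3975, -0.2845, 0.0534]
orientation: [180.0, 0.0, -80.0]
force: [1.3, -0.0, 0.0]
opening: 0.0563
```

```bash
python3 go.py 0.398 -0.2847 0.017 -80
```

```text
t 39.85 pos [ 0.3975 -0.2845  0.0534] yaw [180.   0. -80.] F [ 1.32 -0.04  0.  ] op 0.0563
delta [ 0.002 -0.003  0.243] rot [0.001 0.    0.001] max 0.24
```

Call:
drive_tool(moves=[[0, -0.003, 0.07, 0, 0, 0], [0, -0.003, 0.14, 0, 0, 0], [0, -0.003, 0.2, 0, 0, 0], [0, -0.003, 0.23, 0, 0, 0], [0, -0.003, 0.243, 0, 0, 0], [0, -0.003, 0.243, 0, 0, 0]])

```text
clock: 40.45
tool_pos: [0.3978, -0.2844, 0.0167]
orientation: [179.9, 0.0, -80.0]
force: [-0.0, -0.4, 0.0]
opening: 0.0566
```

Call:
drive_tool(moves=[[0, 0, 0.006, 0, 0, 0], [0, 0, 0.012, 0, 0, 0], [0, 0, 0.012, 0, 0, 0]])

```text
clock: 40.75
tool_pos: [0.3979, -0.2844, 0.0149]
orientation: [179.9, 0.0, -80.0]
force: [0.4, 0.2, -1.1]
opening: 0.0568
```

Call:
drive_tool(moves=[[0, 0, 0.004, 0, 0, 0], [0, 0, 0.007, 0, 0, 0], [0, 0, 0.007, 0, 0, 0]])

```text
clock: 41.05
tool_pos: [0.3979, -0.2844, 0.0139]
orientation: [179.9, 0.0, -80.0]
force: [-0.5, 0.4, -1.2]
opening: 0.0568
```

Call:
drive_tool(moves=[[0, 0, 0.004, 0, 0, 0], [0, 0, 0.004, 0, 0, 0]])

```text
clock: 41.25
tool_pos: [0.3979, -0.2845, 0.0135]
orientation: [179.9, 0.0, -80.0]
force: [-2.4, 0.5, 2.8]
opening: 0.0568
```

Call:
drive_tool(moves=[[0, 0, 0, 0, 0, 0], [0, 0, 0, 0, 0, 0], [0, 0, 0, 0, 0, 0], [0, 0, 0, 0, 0, 0], [0, 0, 0, 0, 0, 0]], fingers=1)

```text
clock: 41.75
tool_pos: [0.3979, -0.2845, 0.0135]
orientation: [179.9, 0.0, -80.0]
force: [0.2, 0.4, -0.6]
opening: 0.0863
```

Call:
drive_tool(moves=[[0, 0, -0.15, 0, 0, 0], [0, 0, -0.4, 0, 0, 0], [0, 0, -0.65, 0, 0, 0], [0, 0, -0.95, 0, 0, 0], [0, 0, -1.0, 0, 0, 0]])

```text
clock: 42.25
tool_pos: [0.4008, -0.2856, 0.1688]
orientation: [-179.6, -0.3, -79.9]
force: [-0.1, -0.3, 0.4]
opening: 0.0876
```

Call:
drive_tool(moves=[[0.3, 0, -0.1, 0, 0, 0], [0.6, 0, -0.2, 0, 0, 0], [0.8, 0, -0.3, 0, 0, 0], [0.8, 0, -0.3, 0, 0, 0], [0.8, 0, -0.3, 0, 0, 0]])

```text
clock: 42.75
tool_pos: [0.4211, -0.4039, 0.2135]
orientation: [-179.7, -0.2, -80.0]
force: [-0.5, 0.8, 0.1]
opening: 0.0872
```

```bash
python3 - <<'E'
from h import *
for n in("top","side"):
    snap(n,n+"9"); crop(n+"9",0,0,512,384,1.5625,n+"9b")
E
```

```text
(no output)
```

View pics/top9b.png

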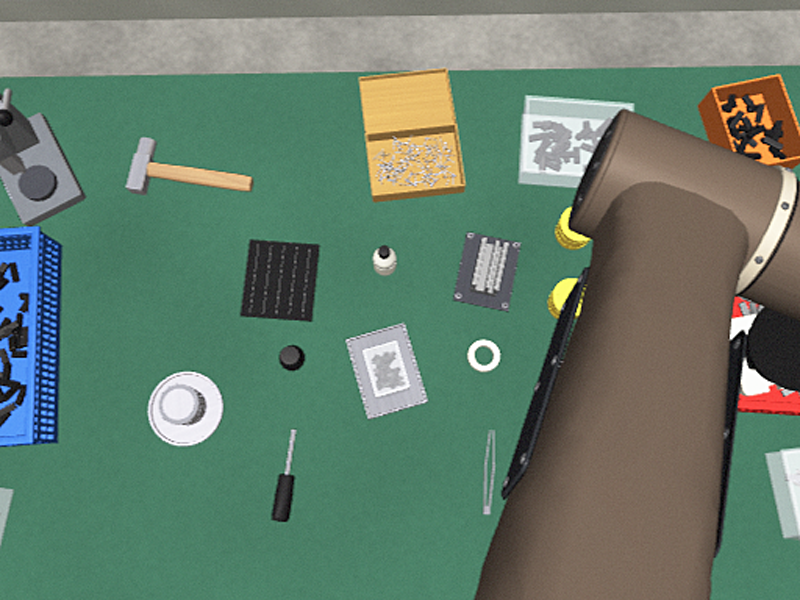

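View pics/side9b.png

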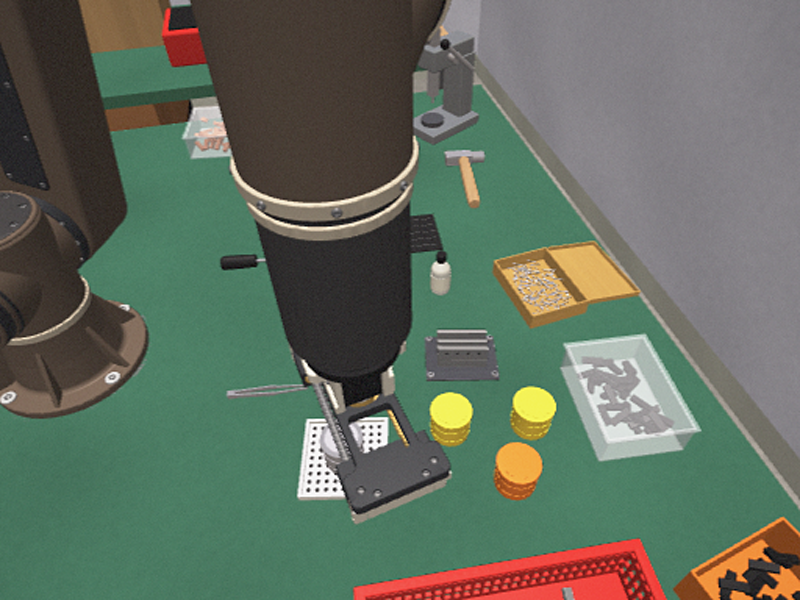

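The dish, tray and plate all look right, but the arm hides the refill tin. I'll swing the arm clear to the left for a last check.

Call:
drive_tool(moves=[[-0.3, 0, 0, 0, 0, 0], [-0.6, -0.1, 0, 0, 0, 0], [-1.0, -0.3, 0, 0, 0, 0], [-1.0, -0.3, 0, 0, 0, 0], [-1.0, -0.3, 0, 0, 0, 0]])

```text
clock: 43.35
tool_pos: [0.439, -0.2443, 0.2132]
orientation: [-179.7, -0.2, -79.7]
force: [0.5, -0.4, 0.2]
opening: 0.0872
```

Call:
drive_tool(moves=[[-0.3, 0, 0, 0, 0, 0], [-0.6, 0, 0, 0, 0, 0], [-1.0, 0, 0, 0, 0, 0], [-1.0, 0, 0, 0, 0, 0], [-1.0, 0, 0, 0, 0, 0]])

```text
clock: 43.85
tool_pos: [0.4116, -0.0954, 0.2129]
orientation: [-179.6, -0.2, -79.4]
force: [0.3, -1.5, 0.1]
opening: 0.0875
```

Call:
drive_tool(moves=[[-0.3, 0, 0, 0, 0, 0], [-0.6, 0, 0, 0, 0, 0], [-1.0, 0, 0, 0, 0, 0], [-1.0, 0, 0, 0, 0, 0], [-1.0, 0, 0, 0, 0, 0]])

```text
clock: 44.35
tool_pos: [0.3842, 0.0527, 0.2125]
orientation: [-179.6, -0.2, -79.3]
force: [0.5, -1.1, -0.3]
opening: 0.088
```

```bash
python3 - <<'E'
from h import *
snap("top","topA"); crop("topA",285,140,410,295,3.8,"tAb")
snap("side","sideA"); crop("sideA",180,200,330,325,4.8,"sAb")
a=cv2.imread("pics/tAb.png");b=cv2.imread("pics/sAb.png")
crop("top9",90,145,260,290,4.1,"t9c")
E
```

```text
(no output)
```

View pics/tAb.png

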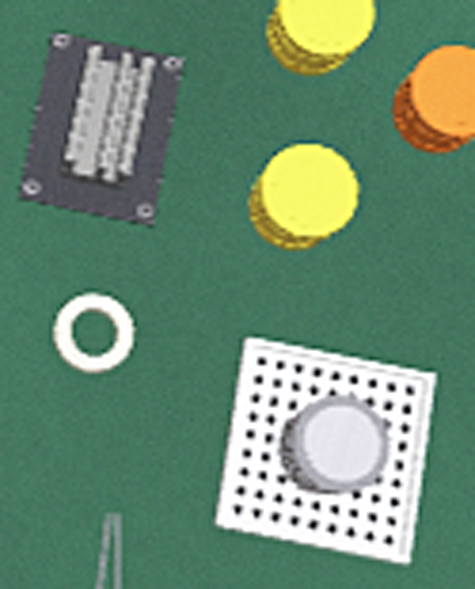

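View pics/sAb.png

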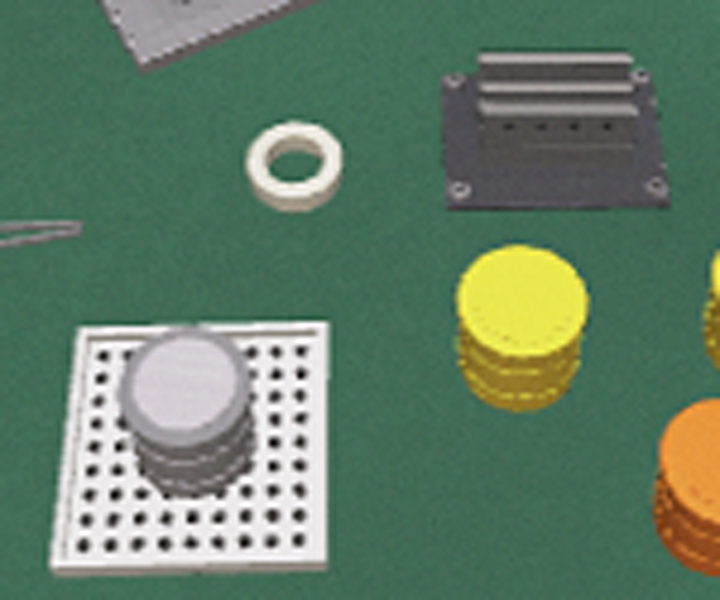

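View pics/t9c.png

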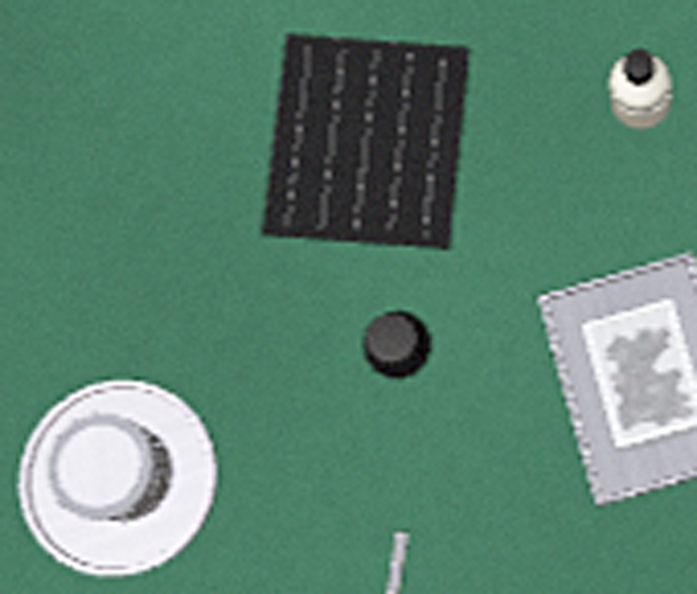

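```bash
python3 - <<'E'
from h import *
s=load("topA"); q=load("sideA")
print("refill tin",px2w(s,285+342/3.8,140+444/3.8,.054),px2w(q,180+185/4.8,200+387/4.8,.054),"tray .398 -.2847")
print("dish tin",px2w(s,90+102/4.1,145+467/4.1,.054),"dish .4004 .2949")
p=np.array([px2w(s,285+u/3.8,140+v/3.8,.048)[:2] for u,v in [(91,46),(155,58),(129,177),(65,162)]])
e=np.roll(p,-1,0)-p
print("block",p.mean(0),np.hypot(*e.T),np.degrees(np.arctan2(e[:,1],e[:,0]))%180,"plate .6032 -.1583 166.7")
o=sensors.get_obs();print(o["clock"],o["force"])
E
```

```text
refill tin [ 0.39685223 -0.2836376   0.054     ] [ 0.39855671 -0.28650456  0.054     ] tray .398 -.2847
dish tin [0.40171638 0.29130829 0.054     ] dish .4004 .2949
block [ 0.60174361 -0.1581546 ] [0.03979551 0.07712387 0.03958217 0.07539022] [ 77.91556345 165.4951207   75.41810602 165.63030284] plate .6032 -.1583 166.7
44.45 [0.14626152 0.02404987 0.56421933]
```

All four are within about 4 mm of their stand centres. Handing in.

```bash
python3 -c "
from plant import ticket; print(ticket.close_job())"
```

```text
the job is handed in; nothing more can be done
None
```

All four things are on their own stands and the job is handed in, at about 44 s of the 136 s allowed. No verdict came back, so the results below are my own checks.

- **Telling the tins apart:** the tin from the plate read about 3.2–4 N when lifted, so it is the full one. The tin from the oblong tray read about 1 N, so it is the light one.
- **Moves:** I parked the full tin on the pad, put the block on the plate, then moved the full tin to the dish. After that I parked the light tin on the pad, put the link box in the oblong tray, and moved the light tin to the refill tray.
- **Distance from stand centres, from the camera images:**
  - The block is about 1.5 mm off and within 2° of the plate's length.
  - The link box is about 2.5 mm off and aligned within 1°.
  - The light tin is 1–2 mm off.
  - The full tin is about 4 mm off in the top view. A rough side-view reading put it 5–7 mm off, so the two views disagree by 2–3 mm, but both are inside the 15 mm limit.
- **State at the end:** everything stands upright and is released. The oil bottle showed no movement, and the gripper was open and clear of everything.
- **One rough moment:** when I first parked the full tin on the pad it touched down about 3 mm early, with roughly 21 N. I backed off before letting go, and it stood upright.

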